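# Put away the freewheels and hang up their caddy

### The job

Put away the bicycle freewheels that came in: lift however many there are out of the round steel tub and layer them flat in one centred stack on the round white plate, the largest at the bottom and each next smaller one on top of it. Hang the empty orange caddy they came in by its handle on the red hook so that it hangs still and upright, and leave the cup, spanner, caliper and lube bottle where they are.

Things in the scene. Friction and masses are not known exactly. Their poses are not given: they have to be found in the camera images.
- cog_black: black bicycle freewheel, a flat toothed disc 70 mm in diameter and 18 mm thick with a steel-coloured hub, about 162 g, lying in the tub at the start; origin at its centre (9 mm above its underside), z along its axis; the two faces are alike. May be absent (None from the start).
- cog_brass: brass bicycle freewheel, a flat toothed disc 65 mm in diameter and 18 mm thick with a steel-coloured hub, about 154 g, lying in the tub at the start; origin at its centre (9 mm above its underside), z along its axis; the two faces are alike. May be absent (None from the start).
- cog_red: red bicycle freewheel, a flat toothed disc 60 mm in diameter and 18 mm thick with a steel-coloured hub, about 146 g, lying in the tub at the start; origin at its centre (9 mm above its underside), z along its axis; the two faces are alike. May be absent (None from the start).
- cog_green: green bicycle freewheel, a flat toothed disc 55 mm in diameter and 18 mm thick with a steel-coloured hub, about 138 g, lying in the tub at the start; origin at its centre (9 mm above its underside), z along its axis; the two faces are alike. May be absent (None from the start).
- cog_blue: blue bicycle freewheel, a flat toothed disc 50 mm in diameter and 18 mm thick with a steel-coloured hub, about 130 g, lying in the tub at the start; origin at its centre (9 mm above its underside), z along its axis; the two faces are alike. May be absent (None from the start).
- cog_white: white bicycle freewheel, a flat toothed disc 45 mm in diameter and 18 mm thick with a steel-coloured hub, about 122 g, lying in the tub at the start; origin at its centre (9 mm above its underside), z along its axis; the two faces are alike. May be absent (None from the start).
- tub: shallow round steel tub, fixed, 344 mm across and 40 mm high outside, inner floor 5 mm above the ledge, inside radius about 161 mm at the floor and 167 mm at the rim; origin at the centre of its underside
- plate: round white ceramic display plate, fixed, 140 mm across, flat top 10 mm above the ledge; origin at the centre of its underside, z up
- caddy: loose orange open-topped tin caddy, empty, 64 mm (its x) by 134 mm (its y), tin 48 mm high, about 250 g, with a fixed aluminium arch handle over its middle: a straight bar along its y, 134 mm long, 10 mm by 10 mm in section, its top 120 mm above the caddy's underside, on an upright at each end (at y = +-65 mm, 4 mm thick); origin at the centre of its underside, z up
- caddy_bar (a point): the centre of the caddy's handle bar (middle of its length and section), 115 mm above the caddy's underside; the axes are the caddy's
- hook_stand: fixed stand: round base 100 mm across, dark upright post 16 mm thick and 185 mm high at its origin (centre of the underside), and near its top one red hook of 8 mm round bar that reaches 114 mm out along the stand's own -x, with a dip before its upturned end, which rises 26 mm above the bottom of the dip; nothing is above the hook
- hook_seat (a point): the resting point on the top of the hook's bar at the bottom of the dip (dip floor about 18 mm long), 85 mm out from the post along the stand's -x and 165 mm above the ledge; a hung handle bar lies across the hook here, its underside at this height; axes are the stand's
- cup: bystander: grey cup with a handle, 80 mm across, 85 mm high; origin at the centre of its underside
- spanner: bystander: chrome flat spanner with a bottle-opener loop, about 175 mm long, lying on the ledge; origin near the middle of its shank, on the underside
- caliper: bystander: steel brake caliper, 50 by 95 by 50 mm; origin at the centre of its underside
- lube: bystander: yellow bottle of chain lube, 48 mm across, 140 mm high; origin at the centre of its underside

How it is judged:
At the end, for the whole second after the job is handed in: Every freewheel present lies flat (0.12 rad) and still within 12 mm of the plate's centre, smaller ones above larger ones; the caddy hangs still by its handle on the hook (bar within 30 mm of the dip, upright within 0.3 rad); all released (horizontal distance between each of cog_black, cog_brass, cog_red, cog_green, cog_blue, cog_white and plate below 0.012 m and angle between the z axis of each of cog_black, cog_brass, cog_red, cog_green, cog_blue, cog_white and the z axis of plate, either way round below 0.12 rad and linear speed of each of cog_black, cog_brass, cog_red, cog_green, cog_blue, cog_white below 0.02 m/s and ((angle between cog_black's own z axis and vertical below 1.5 rad and z of cog_brass in the frame of cog_black above 0.012 m) or (angle between cog_black's own z axis and vertical above 1.6 rad and z of cog_brass in the frame of cog_black below -0.012 m)) and ((angle between cog_black's own z axis and vertical below 1.5 rad and z of cog_red in the frame of cog_black above 0.012 m) or (angle between cog_black's own z axis and vertical above 1.6 rad and z of cog_red in the frame of cog_black below -0.012 m)) and ((angle between cog_black's own z axis and vertical below 1.5 rad and z of cog_green in the frame of cog_black above 0.012 m) or (angle between cog_black's own z axis and vertical above 1.6 rad and z of cog_green in the frame of cog_black below -0.012 m)) and ((angle between cog_black's own z axis and vertical below 1.5 rad and z of cog_blue in the frame of cog_black above 0.012 m) or (angle between cog_black's own z axis and vertical above 1.6 rad and z of cog_blue in the frame of cog_black below -0.012 m)) and ((angle between cog_black's own z axis and vertical below 1.5 rad and z of cog_white in the frame of cog_black above 0.012 m) or (angle between cog_black's own z axis and vertical above 1.6 rad and z of cog_white in the frame of cog_black below -0.012 m)) and ((angle between cog_brass's own z axis and vertical below 1.5 rad and z of cog_red in the frame of cog_brass above 0.012 m) or (angle between cog_brass's own z axis and vertical above 1.6 rad and z of cog_red in the frame of cog_brass below -0.012 m)) and ((angle between cog_brass's own z axis and vertical below 1.5 rad and z of cog_green in the frame of cog_brass above 0.012 m) or (angle between cog_brass's own z axis and vertical above 1.6 rad and z of cog_green in the frame of cog_brass below -0.012 m)) and ((angle between cog_brass's own z axis and vertical below 1.5 rad and z of cog_blue in the frame of cog_brass above 0.012 m) or (angle between cog_brass's own z axis and vertical above 1.6 rad and z of cog_blue in the frame of cog_brass below -0.012 m)) and ((angle between cog_brass's own z axis and vertical below 1.5 rad and z of cog_white in the frame of cog_brass above 0.012 m) or (angle between cog_brass's own z axis and vertical above 1.6 rad and z of cog_white in the frame of cog_brass below -0.012 m)) and ((angle between cog_red's own z axis and vertical below 1.5 rad and z of cog_green in the frame of cog_red above 0.012 m) or (angle between cog_red's own z axis and vertical above 1.6 rad and z of cog_green in the frame of cog_red below -0.012 m)) and ((angle between cog_red's own z axis and vertical below 1.5 rad and z of cog_blue in the frame of cog_red above 0.012 m) or (angle between cog_red's own z axis and vertical above 1.6 rad and z of cog_blue in the frame of cog_red below -0.012 m)) and ((angle between cog_red's own z axis and vertical below 1.5 rad and z of cog_white in the frame of cog_red above 0.012 m) or (angle between cog_red's own z axis and vertical above 1.6 rad and z of cog_white in the frame of cog_red below -0.012 m)) and ((angle between cog_green's own z axis and vertical below 1.5 rad and z of cog_blue in the frame of cog_green above 0.012 m) or (angle between cog_green's own z axis and vertical above 1.6 rad and z of cog_blue in the frame of cog_green below -0.012 m)) and ((angle between cog_green's own z axis and vertical below 1.5 rad and z of cog_white in the frame of cog_green above 0.012 m) or (angle between cog_green's own z axis and vertical above 1.6 rad and z of cog_white in the frame of cog_green below -0.012 m)) and ((angle between cog_blue's own z axis and vertical below 1.5 rad and z of cog_white in the frame of cog_blue above 0.012 m) or (angle between cog_blue's own z axis and vertical above 1.6 rad and z of cog_white in the frame of cog_blue below -0.012 m)) and distance between caddy_bar and hook_seat below 0.03 m and height (world z) of caddy above 0.03 m and angle between caddy's own z axis and vertical below 0.3 rad and contact force between caddy and hook_stand above 0.5 N and linear speed of caddy below 0.06 m/s); the robot touches nothing.
It fails at once if the cup, spanner, caliper or lube bottle is pushed more than 30 mm from its place or knocked over (distance of any of cup, spanner, caliper, lube from where it was at the start of the episode above 0.03 m or angle between any of cup, lube, caliper's own z axis and vertical above 0.6 rad).
Of cog_black, cog_brass, cog_red, cog_green, cog_blue, cog_white only 4 to 6 are there at a start; the rules pass over those that are not, and their reading is None.
At some moment in a run one of cog_black, cog_brass, cog_red, cog_green, cog_blue, cog_white may be knocked a few centimetres aside while the robot is not near it.
It also fails if it takes over 210 s, if anything falls off the work surface, if the arm or the gripper's body presses on something with over 40 N, if the wrist force passes 120 N, or if a joint passes its speed limit or range.

### The arm

A 7-joint arm with a two-finger parallel gripper is mounted at the origin on the work surface. World frame = base frame: x ahead of the robot, y to its left, z up, the work surface at z = 0. Lengths are in m, angles in rad, forces in N, time in s.
With the tool pointing down it reaches from about 0.375 to 0.925 m from the base axis. Payload 3.1 kg.
Tool frame: the origin (TCP) lies on the centre line of the jaws, within the pads' length; the fingertips stand 11 mm ahead of it and the grasp point (between the pads) lies 8 mm behind it; z points along the fingers, y is the line along which they close (so a half turn about z gives the same grasp; the last joint's range is limited). The gripper opens to 85 mm and grips with 20 to 120 N. Pads are 22 mm wide; open, the fingers measure 114 mm over their backs; the gripper's body (76 mm by 85 mm) begins 54 mm behind the grasp point. The pads swing forward as they close: fully open they stand 13 mm farther back than shut.
Start: joints at [-0.098, 0.383, 0.044, 1.598, -0.018, 1.161, -0.05], TCP at [0.65, 0, 0.242] pointing down, gripper open.
Joint ranges: [-2.61, 2.61], [-0.41, 2.15], [-1.48, 1.57], [0, 2.5], [-1.57, 4.71], [0.05, 1.97], [-2.85, 2.85]. Speed limits (rad/s): [2.79, 2.79, 3.14, 3.14, 3.14, 3.14, 3.14].

### API

Orientations are given as a unit quaternion [w, x, y, z].
In Python, from plant import read_state, imaging, bot gives the robot as it stands.
- The arm moves only by the tool send_rows, never from a script. Its arguments are lists of equal length, an entry for each row: "linear": the shift along the tool's x, y, z each as a share of 0.12 m, from -1 to 1, a list of three; "rotation": the turn, a rotation vector about the tool's x, y, z each as a share of 30 degrees, from -1 to 1, a list of three. A call has 1 to 20 rows; each row is the pose to reach, as a shift and turn from the pose commanded when the call began, along the tool's axes at that moment; what a row does not reach only later rows make up. A row lasts 1/12 s, in which the tool goes at most 41.7 mm and 7.16 degrees, less where a joint would pass 70% of its speed; a pose out of reach is approached as far as the arm can. A call with a number of a shift or a turn outside -1 to 1 is refused whole. A call with a gripper value outside its range is refused whole. "fingers" is the closure, from -1 (fully open) to 1 (shut), set as the call begins (left out, the last holds). The fingers move at their own pace and stop on an object; "newtons" is the grip in N (left out, the last holds). Time passes only in rows, so rows that repeat a pose let the fingers close. It gives the time, the measured TCP pose, the force, the opening and the grip force at its end, in the units of the state.
- read_state(): the state, without advancing time (a new reading comes with each control period).
- imaging.get_image(name): name is "scene" or "side" or "wrist"; returns the picture (384x512x3 uint8, red, green, blue); there is no depth.
- imaging.calibration(name): a dict with "K" (3x3 intrinsics, pixels), "rvec" (rotation vector, rad) and "tvec" (3), from world to camera coordinates, as OpenCV has them. Camera axes: x right, y down, z forward; pixel columns grow to the right and rows downward; lengths in m; the calibration is good to about 2 mm. A picture is of the moment at which its call begins: read the wrist's pose just before it. calibration takes no time and is no camera call; for the wrist camera it gives the pose at the moment of the call.
- bot.finish_job(): hands the job in; it is judged then, once.
The state is a dict: "clock": time; "joints": joint angles; "joint_vel": joint speeds; "joint_efforts": joint torques, N m; "ee_pos": TCP position; "ee_rot": TCP orientation; "wrist_force": force on the tool from outside, world axes, zero at the start; "wrist_torque": the same for the moment, N m; "width": finger opening in m; "gripper_force": force on a finger pad.
Only numpy, scipy, OpenCV 4.12 (cv2) and the standard library are available. Lean on these libraries where they do the work, as an engineer would, in place of code of your own. Each camera call takes 0.05 s, during which the arm holds its last target. There are 200 camera calls.

## Working session

There is one attempt and no reset: what is moved stays moved. The work goes in short steps, Python scripts to look and compute and a tool call to move; the robot and the scene stay as the last step left them, time stands still between calls to the robot, and variables do not carry over. Pictures are saved under pics/ and viewed, at most 14 in all, crops included, and the job is handed in when it is done.

Besides the shell and the picture viewer there is one more tool, called after "Call:" by a JSON object that holds its "op" and its "data". send_rows: Moves the arm, as the interface text tells. Shift numbers are shares of 0.12 m and turn numbers shares of 30 degrees, none past 1 either way. Its arguments: {"type":"object","properties":{"linear":{"type":"array"},"rotation":{"type":"array"},"fingers":{"type":"number"},"newtons":{"type":"number"}},"required":["linear","rotation"]}

```bash
ls; mkdir -p pics; cat > h.py <<'E'
import numpy as np, cv2
from plant import read_state, imaging, bot
def cal(n):
    c=imaging.calibration(n); R=cv2.Rodrigues(np.array(c["rvec"],float))[0]
    return np.array(c["K"],float),R,np.array(c["tvec"],float).ravel()
def ray(c,uv):
    K,R,t=c; d=R.T@np.linalg.inv(K)@np.array([uv[0],uv[1],1.]); return -R.T@t,d/np.linalg.norm(d)
def onz(c,uv,z):
    o,d=ray(c,uv); return o+d*(z-o[2])/d[2]
def proj(c,P):
    K,R,t=c; p=K@(R@np.array(P,float)+t); return p[:2]/p[2]
def tri(obs):
    A=np.zeros((3,3));b=np.zeros(3)
    for c,uv in obs:
        o,d=ray(c,uv);M=np.eye(3)-np.outer(d,d);A+=M;b+=M@o
    return np.linalg.solve(A,b)
def save(n,f):
    im=imaging.get_image(n); cv2.imwrite('pics/'+f,im[:,:,::-1]); return im
E
python3 - <<'E'
from h import *
s=read_state(); print(s)
a=save('scene','s0.png');b=save('side','d0.png');save('wrist','w0.png')
for n in('scene','side','wrist'):
    c=cal(n); print(n,c[0][0,0],-c[1].T@c[2])
cv2.imwrite('pics/sd0.png',np.vstack([a,b])[:,:,::-1][::1]) 
E
```

```text
pics
{'clock': 0.0, 'joints': array([-0.09781223,  0.38385944,  0.04383387,  1.59956069, -0.01789383,
        1.16119004, -0.04993343]), 'joint_vel': array([-1.26715637e-04,  1.08658585e-03, -1.76264220e-04,  8.48491351e-04,
        5.62876018e-04, -5.22615548e-05, -1.63632225e-03]), 'joint_efforts': array([-8.41360106e-04, -4.33466363e+01,  1.02427706e+00, -2.49513745e+01,
        1.06121189e-02,  1.12996699e-02, -5.17373280e-06]), 'ee_pos': array([6.49095431e-01, 2.47086911e-06, 2.40877492e-01]), 'ee_rot': array([-0.00087441,  0.70708449,  0.70712785, -0.00097886]), 'wrist_force': array([0.52121963, 0.1981081 , 0.00805313]), 'wrist_torque': array([ 0.00051902,  0.01405406, -0.0344713 ]), 'gripper_force': 0.0, 'width': 0.08504646442259234}
scene 399.69328308409735 [ 1.26222657 -0.46919283  0.91567947]
side 390.48768562167885 [0.15454858 0.71510931 0.79000011]
wrist 287.16882793025593 [0.64963526 0.06676828 0.37245787]
```

View pics/s0.png

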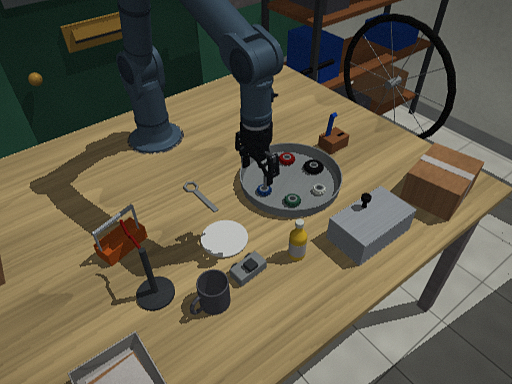

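View pics/d0.png

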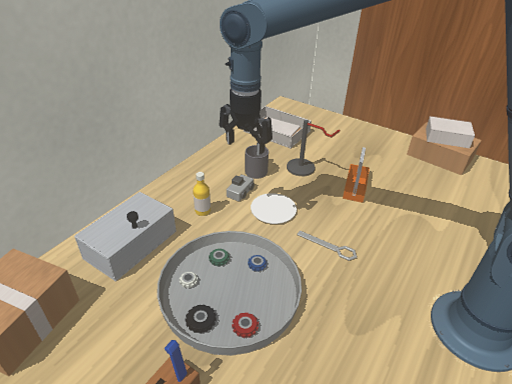

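View pics/w0.png

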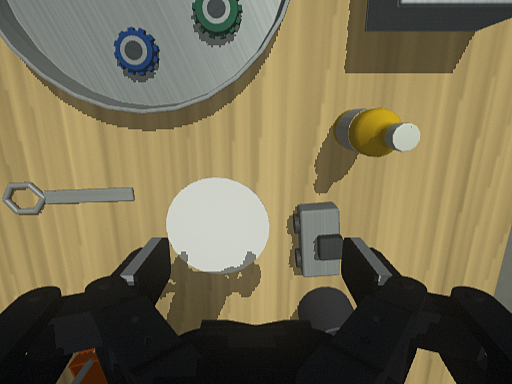

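Five freewheels are visible: black, red, green, blue and white, with no brass. In the side view black is at (201,319), red (245,324), green (219,257), blue (257,262) and white (188,280). The plate is at (273,208), the caddy at (357,183) and the hook at (322,130). In the scene view the caddy bar is at about (113,212) and the red hook at about (130,232).

```bash
cat >> h.py <<'E'
def blob(hsv,lo,hi,roi=None,minA=12):
    m=cv2.inRange(hsv,lo,hi)
    if roi is not None:
        k=np.zeros_like(m);x0,y0,x1,y1=roi;k[y0:y1,x0:x1]=1;m=m*k
    n,l,s,ce=cv2.connectedComponentsWithStats(m)
    if n<2: return None
    i=1+np.argmax(s[1:,4]); 
    if s[i,4]<minA: return None
    cs,_=cv2.findContours((l==i).astype(np.uint8),cv2.RETR_EXTERNAL,cv2.CHAIN_APPROX_NONE)
    (x,y),r=cv2.minEnclosingCircle(np.vstack(cs)); bb=s[i,:4]
    return (bb[0]+(bb[2]-1)/2,bb[1]+(bb[3]-1)/2),r,s[i,4],bb
COL={'red':((0,130,50),(8,255,255)),'green':((60,90,25),(95,255,255)),'blue':((105,110,40),(130,255,255)),'black':((0,0,0),(179,255,42)),'white':((0,0,195),(179,50,255)),'brass':((15,90,50),(30,255,255))}
E
python3 - <<'E'
from h import *
ims={n:cv2.cvtColor(cv2.imread('pics/'+f),cv2.COLOR_BGR2HSV) for n,f in(('scene','s0.png'),('side','d0.png'))}
C={n:cal(n) for n in ims}
roi={'scene':(240,148,340,212),'side':(165,240,295,345)}
for k,(lo,hi) in COL.items():
    r={n:blob(ims[n],lo,hi,roi[n]) for n in ims}
    print(k,r['scene'],r['side'],end=' ')
    if r['side']: print(onz(C['side'],r['side'][0],.014).round(3),end=' ')
    if r['side'] and r['scene']: print(tri([(C[n],r[n][0]) for n in ims]).round(3),onz(C['scene'],r['scene'][0],.014).round(3))
    else: print()
pr={'scene':(195,215,255,262),'side':(245,190,302,228)}
r={n:blob(ims[n],(0,0,190),(179,40,255),pr[n]) for n in ims};print('plate',r)
print(tri([(C[n],r[n][0]) for n in ims]).round(3),[onz(C[n],r[n][0],.01).round(3) for n in ims])
for n,(x0,y0,x1,y1) in(('scene',(75,180,185,315)),('side',(270,100,390,215))):
    im=cv2.imread('pics/'+('s0.png' if n=='scene' else 'd0.png'))[y0:y1,x0:x1]
    cv2.imwrite(f'pics/crop_{n}.png',cv2.resize(im,None,fx=5,fy=5,interpolation=cv2.INTER_CUBIC)[:600,:800]); 
a=cv2.imread('pics/crop_scene.png');b=cv2.imread('pics/crop_side.png')
h=max(a.shape[0],b.shape[0]);f=lambda q:cv2.copyMakeBorder(q,0,h-q.shape[0],0,0,cv2.BORDER_CONSTANT)
z=np.hstack([f(a),f(b)]);print(a.shape,b.shape,z.shape);cv2.imwrite('pics/crop.png',cv2.resize(z,(800,int(800*z.shape[0]/z.shape[1]))))
E
```

```text
red ((np.float64(286.5), np.float64(158.0)), 7.648629188537598, np.int32(89), array([279, 153,  16,  11], dtype=int32)) ((np.float64(245.0), np.float64(324.5)), 13.153046607971191, np.int32(312), array([232, 313,  27,  24], dtype=int32)) [0.434 0.303 0.014] [0.435 0.302 0.013] [0.435 0.3   0.014]
green ((np.float64(292.0), np.float64(200.0)), 8.139510154724121, np.int32(104), array([284, 194,  17,  13], dtype=int32)) None 
blue ((np.float64(264.0), np.float64(190.0)), 7.159010887145996, np.int32(76), array([257, 185,  15,  11], dtype=int32)) ((np.float64(256.0), np.float64(262.5)), 8.324798583984375, np.int32(61), array([248, 256,  17,  14], dtype=int32)) [0.515 0.138 0.014] [0.515 0.135 0.011] [0.516 0.133 0.014]
black ((np.float64(259.0), np.float64(166.5)), 23.59195327758789, np.int32(734), array([240, 148,  39,  38], dtype=int32)) None 
white None ((np.float64(185.5), np.float64(278.5)), 6.670932292938232, np.int32(34), array([179, 273,  14,  12], dtype=int32)) [0.629 0.282 0.014] 
brass ((np.float64(251.0), np.float64(197.5)), 17.414173126220703, np.int32(227), array([240, 184,  23,  28], dtype=int32)) ((np.float64(175.0), np.float64(333.0)), 14.866168975830078, np.int32(74), array([165, 322,  21,  23], dtype=int32)) [0.548 0.407 0.014] [ 0.517  0.253 -0.091] [0.518 0.078 0.014]
plate {'scene': ((np.float64(224.0), np.float64(238.0)), 23.19492530822754, np.int32(499), array([201, 221,  47,  35], dtype=int32)), 'side': ((np.float64(273.5), np.float64(208.0)), 22.644136428833008, np.int32(1035), array([251, 194,  46,  29], dtype=int32))}
[ 0.597 -0.083  0.004] [array([ 0.601, -0.085,  0.01 ]), array([ 0.594, -0.077,  0.01 ])]
(600, 550, 3) (575, 600, 3) (600, 1150, 3)
```

View pics/crop.png

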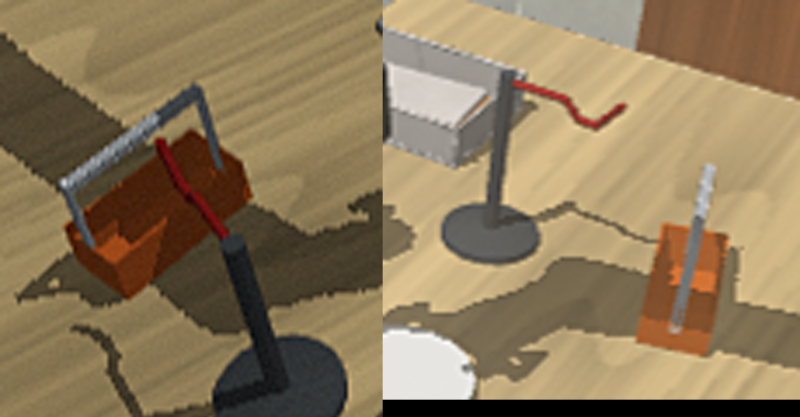

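In the crop, the caddy bar ends are at scene px (94,233) and (131.6,206). The hook tip is at scene (121,221) and side (339,130.5). The dip is at side (331.6,136), and the post top is at scene (142,249) and side (306,121).

```bash
python3 - <<'E'
from h import *
c={n:cal(n) for n in('scene','side')}
p=lambda n,uv,z:print(n,uv,onz(c[n],uv,z).round(3))
for uv in((94.,232.9),(131.6,205.9)):p('scene',uv,.117)
p('side',(364.1,148.9),.117)
p('side',((676-382.6)/3.478+270,100+330/3.478),.05)
print('posttop',tri([(c['scene'],(142,249)),(c['side'],(305.8,120.7))]));p('scene',(142,249),.185);p('side',(305.8,120.7),.185)
p('scene',(156,289),.01);p('side',(301,167),.01)
print('tip',tri([(c['scene'],(121.5,221.5)),(c['side'],(339,130.7))]));p('scene',(121.5,221.5),.185);p('side',(339,130.7),.185)
for n,uvs in(('scene',((286.5,158),(313,166.5),(292,200),(264,190),(319,189))),('side',((245,324.5),(201,318.5),(219,256),(257,262),(188,279.5)))):
  for uv in uvs:p(n,uv,.015)
# tub rim
p('scene',(214,293),.08);p('scene',(248,267),.04)
E
```

```text
scene (94.0, 232.9) [ 0.453 -0.393  0.117]
scene (131.6, 205.9) [ 0.422 -0.27   0.117]
side (364.1, 148.9) [ 0.447 -0.389  0.117]
side (354.3588269120184, 194.88211615871188) [ 0.402 -0.231  0.05 ]
posttop [ 0.63749414 -0.32911601  0.18445192]
scene (142, 249) [ 0.639 -0.329  0.185]
side (305.8, 120.7) [ 0.637 -0.329  0.185]
scene (156, 289) [ 0.635 -0.325  0.01 ]
side (301, 167) [ 0.63 -0.32  0.01]
tip [ 0.52344558 -0.33157812  0.18355228]
scene (121.5, 221.5) [ 0.528 -0.331  0.185]
side (339, 130.7) [ 0.522 -0.333  0.185]
scene (286.5, 158) [0.436 0.3   0.015]
scene (313, 166.5) [0.529 0.341 0.015]
scene (292, 200) [0.609 0.173 0.015]
scene (264, 190) [0.517 0.132 0.015]
scene (319, 189) [0.625 0.277 0.015]
side (245, 324.5) [0.434 0.303 0.015]
side (201, 318.5) [0.524 0.347 0.015]
side (219, 256) [0.607 0.176 0.015]
side (257, 262) [0.513 0.135 0.015]
side (188, 279.5) [0.622 0.281 0.015]
scene (214, 293) [ 0.779 -0.231  0.08 ]
scene (248, 267) [ 0.745 -0.104  0.04 ]
```

Call:
{"op": "send_rows", "data": {"linear": [[0.33, -0.17, 0], [0.66, -0.33, 0], [1, -0.5, 0], [1, -0.5, 0]], "rotation": [[0, 0, 0], [0, 0, 0], [0, 0, 0], [0, 0, 0]], "fingers": -1}}

```text
clock: 0.48
ee_pos: [0.5857, 0.1301, 0.2418]
ee_rot: [-0.003, 0.703, 0.711, 0.001]
wrist_force: [-0.3, 1.8, -0.1]
width: 0.0856
gripper_force: 0.0
```

Call:
{"op": "send_rows", "data": {"linear": [[0.33, -0.17, 0], [0.66, -0.33, 0], [1, -0.5, 0], [1, -0.5, 0], [1, -0.5, 0]], "rotation": [[0, 0, 0], [0, 0, 0], [0, 0, 0], [0, 0, 0], [0, 0, 0]]}}

```text
clock: 0.9
ee_pos: [0.5266, 0.2462, 0.2421]
ee_rot: [-0.002, 0.703, 0.711, 0.0]
wrist_force: [-1.1, 0.0, 0.7]
width: 0.0856
gripper_force: 0.0
```

```bash
python3 - <<'E'
from h import *
s=read_state();print(s['clock'],s['ee_pos'],s['ee_rot'])
c=cal('wrist'); im=save('wrist','w1.png'); h=cv2.cvtColor(im,cv2.COLOR_RGB2HSV)
for k,P in dict(red=(.435,.302,.015),black=(.526,.344,.015),green=(.608,.175,.015),blue=(.515,.134,.015),white=(.623,.279,.015)).items():
    u=proj(c,P).round().astype(int); x,y=u; lo,hi=COL[k]
    b=blob(h,lo,hi,(max(0,x-45),max(0,y-45),x+45,y+45)); print(k,u,b, b and onz(c,b[0],.015).round(4))
E
```

```text
0.9 [0.52656488 0.24620999 0.24206884] [-1.51814619e-03  7.03300399e-01  7.10891123e-01  2.33238824e-04]
red [181 123] ((np.float64(181.0), np.float64(124.0)), 25.61259651184082, np.int32(1204), array([157,  99,  49,  51], dtype=int32)) [0.4352 0.3009 0.015 ]
black [256  87] ((np.float64(251.0), np.float64(93.0)), 26.079835891723633, np.int32(459), array([229,  70,  45,  47], dtype=int32)) [0.52   0.3374 0.015 ]
green [316 223] ((np.float64(317.5), np.float64(221.5)), 20.347637176513672, np.int32(609), array([299, 203,  38,  38], dtype=int32)) [0.6093 0.1765 0.015 ]
blue [246 250] ((np.float64(245.0), np.float64(249.5)), 18.110870361328125, np.int32(500), array([227, 233,  37,  34], dtype=int32)) [0.513  0.1347 0.015 ]
white [334 144] ((np.float64(336.5), np.float64(144.0)), 18.175350189208984, np.int32(306), array([321, 126,  32,  37], dtype=int32)) [0.626  0.2787 0.015 ]
```

View pics/w1.png

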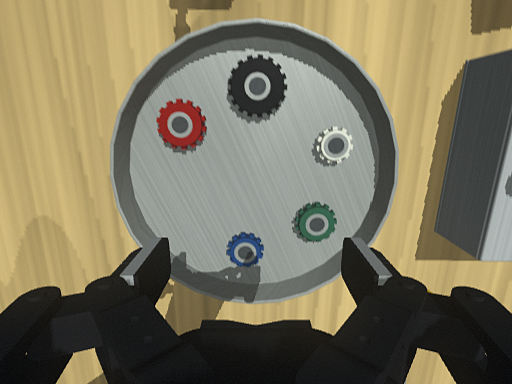

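All five freewheels show clearly in the wrist view, and there is no brass one. Hub centres are black (258,87), red (180,124), white (336,145), green (316,224) and blue (244,251).

```bash
cat >> h.py <<'E'
def yaw(q):
    from scipy.spatial.transform import Rotation as Ro
    M=Ro.from_quat([q[1],q[2],q[3],q[0]]).as_matrix(); return M
def goal(P,closeang=None):
    """shift in tool axes, in shares of .12, from measured pose to P"""
    s=read_state(); M=yaw(s['ee_rot']); 
    print('t',round(s['clock'],2),'pos',s['ee_pos'].round(4),'tilt',M[:2,2].round(3),'closing yaw',np.degrees(np.arctan2(M[1,1],M[0,1])).round(1),'-> share',(M.T@(np.array(P)-s['ee_pos'])/.12).round(3))
E
python3 - <<'E'
from h import *
c=cal('wrist');s=read_state();print(s['ee_pos'])
for k,uv in dict(red=(180.5,124),black=(258,87),white=(336,145),green=(316.5,223.5),blue=(244.5,251)).items():
    print(k,onz(c,uv,.023).round(4),[round(float(v),4) for v in tri([(c,uv),(cal('side'),dict(red=(245,323),black=(201,317.5),white=(188,279),green=(219,256),blue=(257,262))[k])])])
P=np.array([onz(c,u,.04)[:2] for u in((112,165),(396,165),(258,22))])
print(P, onz(c,(254,295),.04))
goal((.526,.344,.242))
E
```

```text
[0.52849756 0.24249496 0.24201628]
red [0.4391 0.2974 0.023 ] [0.4369, 0.2977, 0.0119]
black [0.5308 0.3392 0.023 ] [0.5309, 0.3407, 0.0049]
white [0.6256 0.2736 0.023 ] [0.6321, 0.2711, -0.0006]
green [0.6082 0.1721 0.023 ] [0.6143, 0.1644, 0.0003]
blue [0.5142 0.1322 0.023 ] [0.5148, 0.1286, 0.0101]
[[0.36011128 0.25076445]
 [0.69306984 0.25242104]
 [0.53024218 0.40104901]] [0.52723151 0.07643959 0.04      ]
t 0.95 pos [0.5285 0.2425 0.242 ] tilt [-0.001  0.   ] closing yaw 0.3 -> share [ 0.846 -0.016  0.   ]
```

Call:
{"op": "send_rows", "data": {"linear": [[0.33, 0, 0.2], [0.6, 0.01, 0.4], [0.82, 0.015, 0.6], [0.82, 0.015, 0.75], [0.82, 0.015, 0.75], [0.82, 0.015, 0.75]], "rotation": [[0, 0, 0], [0, 0, 0], [0, 0, 0], [0, 0, 0], [0, 0, 0], [0, 0, 0]]}}

```text
clock: 1.45
ee_pos: [0.5324, 0.3349, 0.1505]
ee_rot: [0.001, 0.708, 0.706, -0.002]
wrist_force: [-0.3, 0.3, 0.2]
width: 0.0854
gripper_force: 0.0
```

```bash
python3 - <<'E'
from h import *
c=cal('wrist');s=read_state();M=yaw(s['ee_rot']);im=save('wrist','w2.png')
o,d=ray(c,(0,0));
for u in((168,239),(343,239)):
    o,d=ray(c,u); o=M.T@(o-s['ee_pos']); d=M.T@d
    for w in(.0425,-.0425):
        print(u,(o+d*(w-o[1])/d[1]).round(4))
goal((.53,.34,.022))
E
```

```text
(168, 239) [ 0.1251  0.0425 -0.2595]
(168, 239) [ 0.0082 -0.0425 -0.0025]
(343, 239) [ 0.0083  0.0425 -0.003 ]
(343, 239) [ 0.1255 -0.0425 -0.2603]
t 1.5 pos [0.5338 0.3351 0.1524] tilt [ 0.001 -0.002] closing yaw -0.2 -> share [ 0.043 -0.032  1.086]
```

View pics/w2.png

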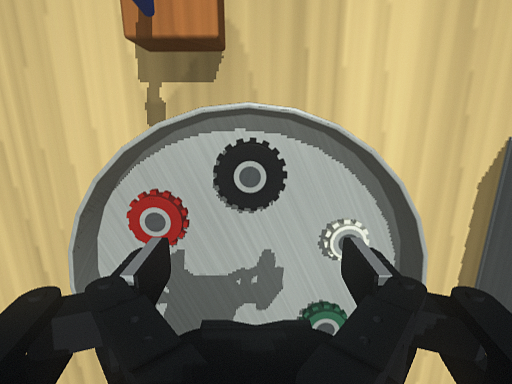

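Black is at about (250,176). The open pad tips sit about 3 mm behind the TCP.

```bash
python3 - <<'E'
from h import *
c=cal('wrist')
b=onz(c,(250,176.5),.022);print(b, onz(c,(155.5,221),.022)); print(tri([(c,(250,176)),(cal('scene'),(313,166))]))
goal((b[0],b[1],.012))
E
```

```text
[0.52881935 0.34556772 0.022     ] [0.43662375 0.30192361 0.022     ]
[0.52786273 0.34378498 0.0143051 ]
t 1.5 pos [0.5338 0.3351 0.1524] tilt [ 0.001 -0.002] closing yaw -0.2 -> share [ 0.089 -0.042  1.169]
```

Call:
{"op": "send_rows", "data": {"linear": [[0.06, -0.02, 0.3], [0.06, -0.02, 0.5], [0.06, -0.02, 0.5], [0.06, -0.02, 0.5]], "rotation": [[0, 0, 0], [0, 0, 0], [0, 0, 0], [0, 0, 0]]}}

```text
clock: 1.83
ee_pos: [0.5305, 0.343, 0.0927]
ee_rot: [0.001, 0.708, 0.706, -0.001]
wrist_force: [0.4, -0.0, 0.1]
width: 0.0854
gripper_force: 0.0
```

```bash
python3 - <<'E'
from h import *
goal((.5288,.345,.012))
c=cal('wrist');save('wrist','w3.png')
goal((.5288,.345,.012))
E
```

```text
t 1.83 pos [0.5305 0.343  0.0927] tilt [-0.    -0.002] closing yaw -0.2 -> share [ 0.018 -0.014  0.673]
t 1.88 pos [0.5315 0.3442 0.0942] tilt [0.003 0.   ] closing yaw -0.2 -> share [ 0.006 -0.025  0.685]
```

View pics/w3.png

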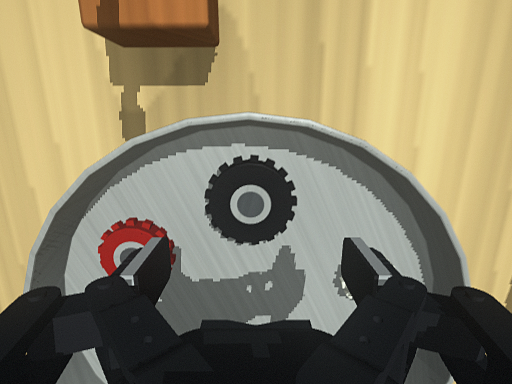

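Black is at (250,204), nearly centred between the fingers, so I descend and grip.

Call:
{"op": "send_rows", "data": {"linear": [[0, -0.03, 0.25], [0.01, -0.03, 0.5], [0.01, -0.03, 0.6], [0.01, -0.03, 0.68], [0.01, -0.03, 0.68]], "rotation": [[0, 0, 0], [0, 0, 0], [0, 0, 0], [0, 0, 0], [0, 0, 0]]}}

```text
clock: 2.3
ee_pos: [0.526, 0.346, 0.0103]
ee_rot: [0.0, 0.707, 0.707, -0.001]
wrist_force: [0.1, 0.0, -1.0]
width: 0.0853
gripper_force: 0.0
```

Call:
{"op": "send_rows", "data": {"linear": [[0, 0, 0], [0, 0, 0], [0, 0, 0], [0, 0, 0], [0, 0, 0], [0, 0, 0]], "rotation": [[0, 0, 0], [0, 0, 0], [0, 0, 0], [0, 0, 0], [0, 0, 0], [0, 0, 0]], "fingers": 1, "newtons": 50}}

```text
clock: 2.8
ee_pos: [0.5278, 0.348, 0.0131]
ee_rot: [0.0, 0.707, 0.707, 0.002]
wrist_force: [0.8, -0.5, 6.7]
width: 0.0679
gripper_force: 57.1
```

Call:
{"op": "send_rows", "data": {"linear": [[0, 0, -0.2], [0, 0, -0.4], [0, 0, -0.7], [0, 0, -1], [0, 0, -1]], "rotation": [[0, 0, 0], [0, 0, 0], [0, 0, 0], [0, 0, 0], [0, 0, 0]]}}

```text
clock: 3.22
ee_pos: [0.5304, 0.3503, 0.1393]
ee_rot: [0.001, 0.707, 0.707, 0.007]
wrist_force: [1.9, 0.4, -0.8]
width: 0.068
gripper_force: 57.4
```

Call:
{"op": "send_rows", "data": {"linear": [[-0.25, 0.05, -0.2], [-0.5, 0.1, -0.4], [-0.75, 0.2, -0.4], [-1, 0.2, -0.4]], "rotation": [[0, 0, 0], [0, 0, 0], [0, 0, 0], [0, 0, 0]]}}

```text
clock: 3.55
ee_pos: [0.5531, 0.2258, 0.1812]
ee_rot: [0.002, 0.707, 0.707, 0.003]
wrist_force: [1.2, -1.1, -2.1]
width: 0.068
gripper_force: 57.3
```

Call:
{"op": "send_rows", "data": {"linear": [[-0.25, 0.05, 0], [-0.5, 0.1, 0], [-0.75, 0.2, -0.1], [-1, 0.2, -0.1]], "rotation": [[0, 0, 0], [0, 0, 0], [0, 0, 0], [0, 0, 0]]}}

```text
clock: 3.88
ee_pos: [0.5762, 0.1052, 0.1922]
ee_rot: [0.001, 0.707, 0.707, 0.002]
wrist_force: [1.3, 0.8, -1.0]
width: 0.0683
gripper_force: 57.3
```

Call:
{"op": "send_rows", "data": {"linear": [[-0.25, 0.05, 0], [-0.5, 0.1, 0], [-0.75, 0.2, 0], [-0.9, 0.2, 0], [-0.9, 0.2, 0], [-0.9, 0.2, 0]], "rotation": [[0, 0, 0], [0, 0, 0], [0, 0, 0], [0, 0, 0], [0, 0, 0], [0, 0, 0]]}}

```text
clock: 4.38
ee_pos: [0.5971, -0.0032, 0.19]
ee_rot: [-0.0, 0.709, 0.706, -0.001]
wrist_force: [0.2, 0.8, -1.6]
width: 0.0679
gripper_force: 57.3
```

```bash
python3 - <<'E'
from h import *
c=cal('wrist');s=read_state();im=save('wrist','w4.png')
h=cv2.cvtColor(im,cv2.COLOR_RGB2HSV)
u=proj(c,(.597,-.081,.01)).astype(int);print(u)
b=blob(h,(0,0,190),(179,40,255),(max(0,u[0]-90),max(0,u[1]-80),u[0]+90,u[1]+80));print(b)
p=onz(c,b[0],.01);print(p)
c2=cal('side');c3=cal('scene');print(tri([(c,b[0]),(c2,(273.5,208)),(c3,(224,238))]))
goal((p[0],p[1],.1))
E
```

```text
[255 241]
((np.float64(259.5), np.float64(196.0)), 42.68791961669922, np.int32(530), array([217, 183,  86,  27], dtype=int32))
[ 0.60140115 -0.02577196  0.01      ]
[ 0.59489949 -0.0620775  -0.00101683]
t 4.43 pos [ 0.5972 -0.0008  0.1901] tilt [-0.001  0.001] closing yaw -0.0 -> share [-0.209  0.036  0.751]
```

View pics/w4.png

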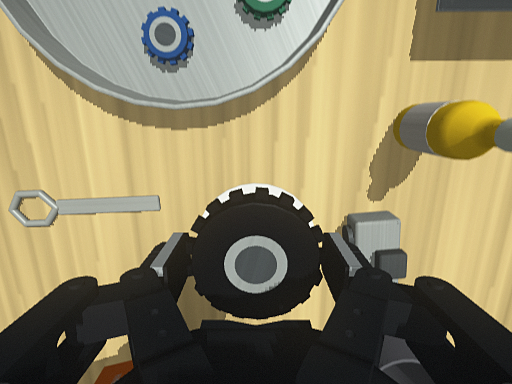

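The held black cog hides most of the plate here. I'll measure the plate from the first wrist picture instead, where it is unobstructed at (218,225).

```bash
python3 - <<'E'
from h import *
K,R,t=cal('wrist');s=read_state();M=yaw(s['ee_rot']);p=s['ee_pos']
Rt=R@M; tt=R@p+t   # cam = Rt*toolpt+tt
print((-Rt.T@tt).round(4))
q0=[-0.00087441,0.70708449,0.70712785,-0.00097886];M0=yaw(q0);p0=np.array([.649095,0,.240877])
c0=(K,Rt@M0.T,tt-Rt@M0.T@p0); print(-c0[1].T@c0[2])
h=cv2.cvtColor(cv2.imread('pics/w0.png'),cv2.COLOR_BGR2HSV)
m=cv2.inRange(h,(0,0,190),(179,40,255));m[:165]=0;m[285:]=0;m[:,:155]=0;m[:,280:]=0
cs=max(cv2.findContours(m,cv2.RETR_EXTERNAL,cv2.CHAIN_APPROX_NONE)[0],key=cv2.contourArea)
P=np.array([onz(c0,u[0],.01)[:2] for u in cs])
top=P[cs[:,0,1]<235]
A=np.c_[2*top,np.ones(len(top))];x=np.linalg.lstsq(A,(top**2).sum(1),rcond=None)[0]
print('plate',x[:2],np.sqrt(x[2]+x[0]**2+x[1]**2), cv2.minEnclosingCircle(P.astype(np.float32)))
print('upper edge now',onz((K,R,t),(258,183),.01))
# the held cog: hub at px (256,262)
for z in(.14,.19,.2):print(onz((K,R,t),(256,263),z))
goal((x[0],x[1],.1))
E
```

```text
[ 6.680e-02  1.000e-04 -1.313e-01]
[0.64950149 0.06677838 0.37216244]
plate [ 0.5967658  -0.08134768] 0.06888991679152211 ((0.5966128706932068, -0.08132407814264297), 0.06990333646535873)
upper edge now [ 0.59977264 -0.00799251  0.01      ]
[ 0.59743496 -0.0348609   0.14      ]
[ 0.59743362 -0.00711241  0.19      ]
[ 0.59743335 -0.00156271  0.2       ]
t 4.43 pos [ 0.5972 -0.0008  0.1901] tilt [-0.001  0.001] closing yaw -0.0 -> share [-0.672 -0.002  0.75 ]
```

Call:
{"op": "send_rows", "data": {"linear": [[-0.2, 0, 0.2], [-0.45, 0, 0.4], [-0.67, 0, 0.6], [-0.67, 0, 0.8], [-0.67, 0, 0.9], [-0.67, 0, 0.9], [-0.67, 0, 0.9]], "rotation": [[0, 0, 0], [0, 0, 0], [0, 0, 0], [0, 0, 0], [0, 0, 0], [0, 0, 0], [0, 0, 0]]}}

```text
clock: 5.02
ee_pos: [0.5976, -0.0779, 0.0822]
ee_rot: [-0.001, 0.706, 0.709, 0.0]
wrist_force: [0.7, 1.0, -1.1]
width: 0.0679
gripper_force: 57.3
```

```bash
python3 - <<'E'
from h import *
goal((.597,-.081,.019))
imaging.get_image('side');goal((.597,-.081,.019))
E
```

```text
t 5.02 pos [ 0.5976 -0.0779  0.0822] tilt [-0.001  0.002] closing yaw 0.3 -> share [-0.027 -0.004  0.526]
t 5.07 pos [ 0.5989 -0.0783  0.0835] tilt [0.001 0.002] closing yaw 0.2 -> share [-0.023 -0.017  0.538]
```

Call:
{"op": "send_rows", "data": {"linear": [[-0.02, -0.01, 0.2], [-0.02, -0.01, 0.35], [-0.02, -0.01, 0.44], [-0.02, -0.01, 0.49], [-0.02, -0.01, 0.52], [-0.02, -0.01, 0.53]], "rotation": [[0, 0, 0], [0, 0, 0], [0, 0, 0], [0, 0, 0], [0, 0, 0], [0, 0, 0]]}}

```text
clock: 5.57
ee_pos: [0.5974, -0.0833, 0.0196]
ee_rot: [0.0, 0.707, 0.707, 0.001]
wrist_force: [0.1, 0.5, -2.3]
width: 0.0681
gripper_force: 57.4
```

Call:
{"op": "send_rows", "data": {"linear": [[0, 0, 0], [0, 0, 0], [0, 0, 0], [0, 0, 0], [0, 0, 0]], "rotation": [[0, 0, 0], [0, 0, 0], [0, 0, 0], [0, 0, 0], [0, 0, 0]], "fingers": -1}}

```text
clock: 5.98
ee_pos: [0.5972, -0.0841, 0.0198]
ee_rot: [0.001, 0.707, 0.707, 0.0]
wrist_force: [-0.4, -0.5, 0.4]
width: 0.0855
gripper_force: 0.0
```

Call:
{"op": "send_rows", "data": {"linear": [[0, 0, -0.2], [0, 0, -0.5], [0, 0, -0.8], [0, 0, -1], [0, 0, -1]], "rotation": [[0, 0, 0], [0, 0, 0], [0, 0, 0], [0, 0, 0], [0, 0, 0]]}}

```text
clock: 6.4
ee_pos: [0.6018, -0.0847, 0.1464]
ee_rot: [0.005, 0.707, 0.707, 0.004]
wrist_force: [1.5, -0.3, 0.7]
width: 0.0852
gripper_force: 0.0
```

Call:
{"op": "send_rows", "data": {"linear": [[0.2, -0.2, -0.2], [0.5, -0.4, -0.4], [0.8, -0.6, -0.5], [1, -0.8, -0.6], [1, -0.8, -0.7], [1, -0.8, -0.7]], "rotation": [[0, 0, 0], [0, 0, 0], [0, 0, 0], [0, 0, 0], [0, 0, 0], [0, 0, 0]]}}

```text
clock: 6.9
ee_pos: [0.5004, 0.0395, 0.2254]
ee_rot: [0.001, 0.705, 0.709, 0.002]
wrist_force: [0.8, -1.0, 0.5]
width: 0.0854
gripper_force: 0.0
```

```bash
cat >> h.py <<'E'
def settle():
    for _ in range(2): imaging.get_image('side')
E
python3 - <<'E'
from h import *
goal((.437,.301,.2)); c=cal('wrist');im=save('wrist','w5.png'); h=cv2.cvtColor(im,cv2.COLOR_RGB2HSV)
u=proj(c,(.597,-.081,.028)).astype(int);print(u)
b=blob(h,*COL['black'],(u[0]-45,u[1]-45,u[0]+45,u[1]+45));print(b,onz(c,b[0],.026),(np.array(b[3][2:])*.25/287).round(3))
hub=blob(h,(0,0,110),(179,60,255),(u[0]-18,u[1]-18,u[0]+18,u[1]+18));print(hub,onz(c,hub[0],.028))
b=blob(h,(0,0,190),(179,40,255),(u[0]-90,u[1]-80,u[0]+90,u[1]+80));print(b,onz(c,b[0],.01))
E
```

```text
t 6.9 pos [0.5004 0.0395 0.2254] tilt [0.004 0.001] closing yaw 0.4 -> share [ 2.182 -0.515  0.213]
[329 266]
((np.float64(337.5), np.float64(274.0)), 43.93254470825195, np.int32(2552), array([302, 238,  72,  73], dtype=int32)) [ 0.60832077 -0.09280967  0.026     ] [0.063 0.064]
((np.float64(329.5), np.float64(270.0)), 11.248921394348145, np.int32(187), array([319, 260,  22,  21], dtype=int32)) [ 0.5969206  -0.08587294  0.028     ]
((np.float64(326.5), np.float64(258.5)), 52.43345642089844, np.int32(4136), array([275, 212, 104,  94], dtype=int32)) [ 0.59697275 -0.07919322  0.01      ]
```

View pics/w5.png

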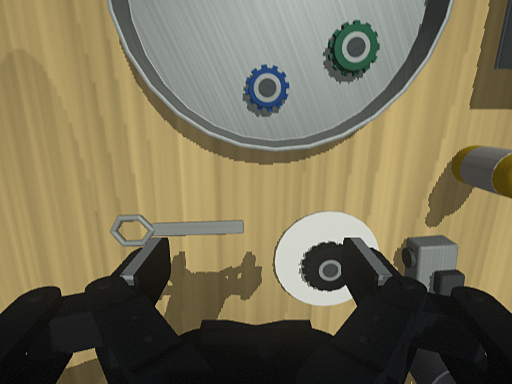

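Black is on the plate with its hub at (329.5,270), about 5 mm from centre, which is well inside tolerance. Red is next.

Call:
{"op": "send_rows", "data": {"linear": [[0.25, -0.05, 0], [0.5, -0.1, 0], [0.75, -0.2, 0], [1, -0.25, 0]], "rotation": [[0, 0, -0.24], [0, 0, -0.48], [0, 0, -0.72], [0, 0, -1]]}}

```text
clock: 7.28
ee_pos: [0.4703, 0.155, 0.2217]
ee_rot: [-0.001, 0.509, 0.861, -0.001]
wrist_force: [0.6, 0.4, 0.1]
width: 0.0853
gripper_force: 0.0
```

```bash
python3 - <<'E'
from h import *
settle();goal((.437,.275,.16))
E
```

```text
t 7.38 pos [0.4695 0.1608 0.222 ] tilt [-0.002  0.003] closing yaw 29.2 -> share [0.961 0.227 0.519]
```

Call:
{"op": "send_rows", "data": {"linear": [[0.25, 0.05, 0.15], [0.5, 0.1, 0.3], [0.75, 0.2, 0.45], [1, 0.25, 0.6], [1, 0.25, 0.6], [1, 0.25, 0.6]], "rotation": [[0, 0, 0], [0, 0, 0], [0, 0, 0], [0, 0, 0], [0, 0, 0], [0, 0, 0]]}}

```text
clock: 7.88
ee_pos: [0.4384, 0.2754, 0.1485]
ee_rot: [-0.001, 0.51, 0.86, -0.002]
wrist_force: [0.6, -0.2, 0.3]
width: 0.0854
gripper_force: 0.0
```

```bash
cat >> h.py <<'E'
def cog(k,guess,zc=.018,zg=.012,half=70,f=None):
    settle(); s=read_state(); c=cal('wrist'); im=imaging.get_image('wrist')
    if f: cv2.imwrite('pics/'+f,im[:,:,::-1])
    h=cv2.cvtColor(im,cv2.COLOR_RGB2HSV); u=proj(c,guess).astype(int)
    b=blob(h,*COL[k],(max(0,u[0]-half),max(0,u[1]-half),max(1,u[0]+half),max(1,u[1]+half)))
    print('expect',u,'blob',b)
    if b is None: return
    m=cv2.inRange(h,(0,0,70),(179,70,255))
    x,y,w,hh=b[3]; k2=np.zeros_like(m);k2[y+hh//4:y+3*hh//4,x+w//4:x+3*w//4]=1
    mm=cv2.moments(m*k2,True)
    if k!='white' and mm['m00']>20: print('hub',onz(c,(mm['m10']/mm['m00'],mm['m01']/mm['m00']),zc+.005))
    p=onz(c,b[0],zc);print(k,p.round(4)); goal((p[0],p[1],zg)); return p
E
python3 - <<'E'
from h import *
cog('red',(.437,.3,.02),f='w6.png')
E
```

```text
expect [266 160] blob ((np.float64(264.5), np.float64(157.5)), 32.353145599365234, np.int32(1992), array([233, 126,  64,  64], dtype=int32))
hub [0.43447514 0.30176231 0.023     ]
red [0.4344 0.3019 0.018 ]
t 8.03 pos [0.4411 0.2734 0.1508] tilt [ 0.    -0.001] closing yaw 28.4 -> share [0.237 0.065 1.156]
```

View pics/w6.png

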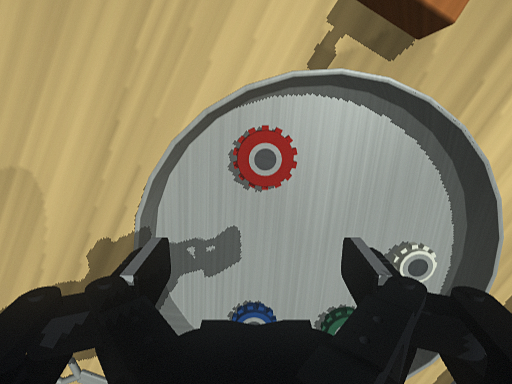

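Red is at (265,158), with hub and outline agreeing.

Call:
{"op": "send_rows", "data": {"linear": [[0.12, 0.03, 0.25], [0.24, 0.06, 0.5], [0.24, 0.065, 0.75], [0.24, 0.065, 0.8], [0.24, 0.065, 0.8], [0.24, 0.065, 0.8]], "rotation": [[0, 0, 0], [0, 0, 0], [0, 0, 0], [0, 0, 0], [0, 0, 0], [0, 0, 0]]}}

```text
clock: 8.53
ee_pos: [0.434, 0.3033, 0.0559]
ee_rot: [0.001, 0.511, 0.859, 0.0]
wrist_force: [-0.4, -0.5, 0.1]
width: 0.0857
gripper_force: 0.0
```

```bash
python3 - <<'E'
from h import *
cog('red',(.434,.302,.02))
E
```

```text
expect [252 227] blob ((np.float64(253.0), np.float64(224.0)), 46.610260009765625, np.int32(4202), array([207, 180,  93,  89], dtype=int32))
hub [0.43368022 0.30286437 0.023     ]
red [0.4337 0.3034 0.018 ]
t 8.68 pos [0.4346 0.305  0.0573] tilt [0.004 0.002] closing yaw 28.5 -> share [-0.008 -0.015  0.377]
```

Call:
{"op": "send_rows", "data": {"linear": [[-0.01, -0.01, 0.2], [-0.01, -0.01, 0.3], [-0.01, -0.01, 0.36], [-0.01, -0.01, 0.36]], "rotation": [[0, 0, 0], [0, 0, 0], [0, 0, 0], [0, 0, 0]]}}

```text
clock: 9.02
ee_pos: [0.4309, 0.3021, 0.0107]
ee_rot: [-0.001, 0.51, 0.86, -0.001]
wrist_force: [-1.0, -0.2, -0.9]
width: 0.0856
gripper_force: 0.0
```

Call:
{"op": "send_rows", "data": {"linear": [[0, 0, 0], [0, 0, 0], [0, 0, 0], [0, 0, 0], [0, 0, 0], [0, 0, 0]], "rotation": [[0, 0, 0], [0, 0, 0], [0, 0, 0], [0, 0, 0], [0, 0, 0], [0, 0, 0]], "fingers": 1}}

```text
clock: 9.52
ee_pos: [0.4329, 0.3041, 0.0132]
ee_rot: [0.0, 0.51, 0.86, 0.001]
wrist_force: [0.1, -0.4, 5.5]
width: 0.0581
gripper_force: 54.3
```

Call:
{"op": "send_rows", "data": {"linear": [[0, 0, -0.2], [0, 0, -0.5], [0, 0, -0.8], [0, 0, -1], [0, 0, -1], [0, 0, -1], [0, 0, -1], [0, 0, -1]], "rotation": [[0, 0, 0], [0, 0, 0], [0, 0, 0.2], [0, 0, 0.4], [0, 0, 0.6], [0, 0, 0.8], [0, 0, 0.95], [0, 0, 0.95]]}}

```text
clock: 10.18
ee_pos: [0.4314, 0.3026, 0.1316]
ee_rot: [0.0, 0.707, 0.708, -0.0]
wrist_force: [0.2, -0.1, -1.8]
width: 0.0583
gripper_force: 54.4
```

```bash
python3 - <<'E'
from h import *
settle();goal((.597,-.079,.17))
E
```

```text
t 10.28 pos [0.4314 0.3027 0.1313] tilt [-0.001 -0.001] closing yaw 0.3 -> share [-3.188  1.364 -0.321]
```

Call:
{"op": "send_rows", "data": {"linear": [[-0.2, 0.1, -0.1], [-0.5, 0.23, -0.2], [-0.75, 0.34, -0.3], [-1, 0.45, -0.3]], "rotation": [[0, 0, 0], [0, 0, 0], [0, 0, 0], [0, 0, 0]]}}

```text
clock: 10.62
ee_pos: [0.4882, 0.1825, 0.17]
ee_rot: [0.001, 0.705, 0.709, 0.002]
wrist_force: [1.5, 0.9, -0.9]
width: 0.0582
gripper_force: 54.4
```

Call:
{"op": "send_rows", "data": {"linear": [[-0.25, 0.1, 0], [-0.5, 0.23, 0], [-0.75, 0.34, 0], [-1, 0.45, 0]], "rotation": [[0, 0, 0], [0, 0, 0], [0, 0, 0], [0, 0, 0]]}}

```text
clock: 10.95
ee_pos: [0.5407, 0.0618, 0.1675]
ee_rot: [-0.0, 0.705, 0.709, -0.0]
wrist_force: [0.0, 0.4, -2.7]
width: 0.058
gripper_force: 54.4
```

Call:
{"op": "send_rows", "data": {"linear": [[-0.25, 0.1, 0], [-0.5, 0.23, 0], [-0.75, 0.34, 0.1], [-1, 0.45, 0.2], [-1, 0.45, 0.4], [-1, 0.45, 0.4]], "rotation": [[0, 0, 0], [0, 0, 0], [0, 0, 0], [0, 0, 0], [0, 0, 0], [0, 0, 0]]}}

```text
clock: 11.45
ee_pos: [0.5915, -0.0605, 0.115]
ee_rot: [-0.003, 0.708, 0.706, -0.004]
wrist_force: [-0.6, -0.3, -2.1]
width: 0.0582
gripper_force: 54.4
```

Call:
{"op": "send_rows", "data": {"linear": [[-0.1, 0, 0.1], [-0.18, 0, 0.2], [-0.18, 0, 0.3], [-0.18, 0, 0.3], [-0.18, 0, 0.3], [-0.18, 0, 0.3]], "rotation": [[0, 0, 0], [0, 0, 0], [0, 0, 0], [0, 0, 0], [0, 0, 0], [0, 0, 0]]}}

```text
clock: 11.95
ee_pos: [0.5953, -0.077, 0.0842]
ee_rot: [-0.0, 0.706, 0.709, 0.0]
wrist_force: [0.3, 0.1, -0.7]
width: 0.0581
gripper_force: 54.4
```

```bash
python3 - <<'E'
from h import *
settle();goal((.597,-.080,.037))
settle();goal((.597,-.080,.037))
E
```

```text
t 12.05 pos [ 0.5958 -0.0772  0.0848] tilt [0.002 0.   ] closing yaw 0.2 -> share [-0.024  0.009  0.398]
t 12.15 pos [ 0.5957 -0.0775  0.0848] tilt [0.002 0.   ] closing yaw 0.2 -> share [-0.021  0.01   0.398]
```

Call:
{"op": "send_rows", "data": {"linear": [[-0.01, 0.01, 0.15], [-0.015, 0.01, 0.27], [-0.015, 0.01, 0.34], [-0.015, 0.01, 0.38], [-0.015, 0.01, 0.4], [-0.015, 0.01, 0.4]], "rotation": [[0, 0, 0], [0, 0, 0], [0, 0, 0], [0, 0, 0], [0, 0, 0], [0, 0, 0]]}}

```text
clock: 12.65
ee_pos: [0.5964, -0.0797, 0.0365]
ee_rot: [-0.0, 0.706, 0.708, 0.0]
wrist_force: [0.4, 0.1, -1.3]
width: 0.0581
gripper_force: 54.4
```

Call:
{"op": "send_rows", "data": {"linear": [[0, 0, 0], [0, 0, 0], [0, 0, 0], [0, 0, 0], [0, 0, 0]], "rotation": [[0, 0, 0], [0, 0, 0], [0, 0, 0], [0, 0, 0], [0, 0, 0]], "fingers": -1}}

```text
clock: 13.07
ee_pos: [0.5965, -0.0799, 0.0362]
ee_rot: [0.0, 0.706, 0.708, 0.0]
wrist_force: [0.5, 0.3, 0.4]
width: 0.0852
gripper_force: 0.0
```

Call:
{"op": "send_rows", "data": {"linear": [[0, 0, -0.2], [0, 0, -0.5], [0, 0, -0.8], [0, 0, -1], [0, 0, -1]], "rotation": [[0, 0, 0], [0, 0, 0], [0, 0, 0], [0, 0, 0], [0, 0, 0]]}}

```text
clock: 13.48
ee_pos: [0.6012, -0.0805, 0.1631]
ee_rot: [0.005, 0.706, 0.708, 0.004]
wrist_force: [0.1, -0.4, 0.5]
width: 0.0856
gripper_force: 0.0
```

Call:
{"op": "send_rows", "data": {"linear": [[0.2, 0, -0.1], [0.5, 0, -0.2], [0.8, 0, -0.3], [1, 0, -0.4], [1, 0, -0.4], [1, 0, -0.4]], "rotation": [[0, 0, 0], [0, 0, 0], [0, 0, 0], [0, 0, 0], [0, 0, 0], [0, 0, 0]]}}

```text
clock: 13.98
ee_pos: [0.5961, 0.0432, 0.2043]
ee_rot: [0.0, 0.704, 0.71, 0.001]
wrist_force: [0.1, -0.5, -0.3]
width: 0.0854
gripper_force: 0.0
```

```bash
python3 - <<'E'
from h import *
settle();cog('red',(.597,-.083,.04),zc=.041,f='w7.png'); 
E
```

```text
expect [257 281] blob ((np.float64(257.0), np.float64(278.5)), 25.453716278076172, np.int32(1071), array([232, 255,  51,  48], dtype=int32))
hub [ 0.59603694 -0.07850898  0.046     ]
red [ 0.5964 -0.079   0.041 ]
t 14.23 pos [0.5953 0.0375 0.2028] tilt [-0.002 -0.001] closing yaw -0.1 -> share [-0.969  0.014  1.591]
```

Red sits at (.596,-.079), centred on the plate. Green is next.

Call:
{"op": "send_rows", "data": {"linear": [[0.25, 0.03, 0], [0.5, 0.05, 0.1], [0.75, 0.1, 0.2], [1, 0.1, 0.3], [1, 0.1, 0.4], [1, 0.1, 0.4], [1, 0.1, 0.4]], "rotation": [[0, 0, -0.2], [0, 0, -0.4], [0, 0, -0.6], [0, 0, -0.8], [0, 0, -1], [0, 0, -1], [0, 0, -1]]}}

```text
clock: 14.82
ee_pos: [0.6069, 0.1581, 0.1544]
ee_rot: [-0.001, 0.501, 0.866, -0.002]
wrist_force: [0.5, -1.2, -0.4]
width: 0.0856
gripper_force: 0.0
```

```bash
python3 - <<'E'
from h import *
cog('green',(.609,.175,.02),f='w8.png')
E
```

```text
expect [265 170] blob ((np.float64(264.0), np.float64(165.5)), 28.506803512573242, np.int32(1314), array([236, 138,  57,  56], dtype=int32))
hub [0.60517818 0.17777435 0.023     ]
green [0.6057 0.178  0.018 ]
t 14.97 pos [0.6087 0.1574 0.1566] tilt [ 0.001 -0.001] closing yaw 29.8 -> share [0.163 0.063 1.205]
```

Call:
{"op": "send_rows", "data": {"linear": [[0.08, 0.03, 0.25], [0.16, 0.06, 0.5], [0.16, 0.06, 0.75], [0.16, 0.06, 0.85], [0.16, 0.06, 0.85], [0.16, 0.06, 0.85]], "rotation": [[0, 0, 0], [0, 0, 0], [0, 0, 0], [0, 0, 0], [0, 0, 0], [0, 0, 0]]}}

```text
clock: 15.47
ee_pos: [0.6048, 0.1787, 0.0543]
ee_rot: [0.0, 0.5, 0.866, -0.0]
wrist_force: [-0.6, 0.1, -0.4]
width: 0.0855
gripper_force: 0.0
```

```bash
python3 - <<'E'
from h import *
cog('green',(.606,.178,.02),zg=.014)
E
```

```text
expect [253 226] blob ((np.float64(252.5), np.float64(224.5)), 42.693782806396484, np.int32(2832), array([210, 184,  86,  82], dtype=int32))
hub [0.60488085 0.17849458 0.023     ]
green [0.6052 0.1784 0.018 ]
t 15.62 pos [0.6065 0.1802 0.0566] tilt [0.005 0.001] closing yaw 30.1 -> share [-0.007 -0.019  0.355]
```

Call:
{"op": "send_rows", "data": {"linear": [[-0.01, -0.02, 0.2], [-0.01, -0.02, 0.3], [-0.01, -0.02, 0.34], [-0.01, -0.02, 0.34], [-0.01, -0.02, 0.34]], "rotation": [[0, 0, 0], [0, 0, 0], [0, 0, 0], [0, 0, 0], [0, 0, 0]]}}

```text
clock: 16.03
ee_pos: [0.6028, 0.1782, 0.0133]
ee_rot: [-0.0, 0.499, 0.867, 0.0]
wrist_force: [-0.4, 0.0, 1.4]
width: 0.0857
gripper_force: 0.0
```

Call:
{"op": "send_rows", "data": {"linear": [[0, 0, 0], [0, 0, 0], [0, 0, 0], [0, 0, 0], [0, 0, 0], [0, 0, 0], [0, 0, 0]], "rotation": [[0, 0, 0], [0, 0, 0], [0, 0, 0], [0, 0, 0], [0, 0, 0], [0, 0, 0], [0, 0, 0]], "fingers": 1}}

```text
clock: 16.62
ee_pos: [0.604, 0.1787, 0.0145]
ee_rot: [0.001, 0.499, 0.867, 0.001]
wrist_force: [0.5, -0.8, 5.7]
width: 0.0531
gripper_force: 53.2
```

Call:
{"op": "send_rows", "data": {"linear": [[0, 0, -0.2], [0, 0, -0.5], [0, 0, -0.8], [0, 0, -1], [0, 0, -1], [0, 0, -1], [0, 0, -1], [0, 0, -1]], "rotation": [[0, 0, 0], [0, 0, 0], [0, 0, 0.2], [0, 0, 0.4], [0, 0, 0.6], [0, 0, 0.8], [0, 0, 1], [0, 0, 1]]}}

```text
clock: 17.28
ee_pos: [0.6015, 0.1778, 0.1322]
ee_rot: [-0.0, 0.707, 0.707, -0.001]
wrist_force: [-0.0, 0.1, -1.6]
width: 0.0532
gripper_force: 53.1
```

```bash
python3 - <<'E'
from h import *
settle();goal((.597,-.079,.14))
E
```

```text
t 17.38 pos [0.6017 0.1779 0.1321] tilt [-0.002 -0.001] closing yaw 0.3 -> share [-2.141 -0.051 -0.064]
```

Call:
{"op": "send_rows", "data": {"linear": [[-0.2, 0, -0.1], [-0.5, 0, -0.1], [-0.75, -0.02, -0.1], [-1, -0.02, -0.1]], "rotation": [[0, 0, 0], [0, 0, 0], [0, 0, 0], [0, 0, 0]]}}

```text
clock: 17.72
ee_pos: [0.5998, 0.0565, 0.1447]
ee_rot: [-0.0, 0.705, 0.709, -0.001]
wrist_force: [0.4, 0.3, -0.8]
width: 0.053
gripper_force: 53.1
```

Call:
{"op": "send_rows", "data": {"linear": [[-0.25, 0, 0], [-0.5, 0, 0], [-0.75, -0.02, 0], [-1, -0.02, 0.1], [-1, -0.02, 0.2], [-1, -0.02, 0.2]], "rotation": [[0, 0, 0], [0, 0, 0], [0, 0, 0], [0, 0, 0], [0, 0, 0], [0, 0, 0]]}}

```text
clock: 18.22
ee_pos: [0.5955, -0.0658, 0.118]
ee_rot: [-0.002, 0.708, 0.706, -0.003]
wrist_force: [-0.6, 1.4, -1.9]
width: 0.0534
gripper_force: 53.1
```

Call:
{"op": "send_rows", "data": {"linear": [[-0.1, 0, 0.1], [-0.14, 0, 0.2], [-0.14, 0, 0.25], [-0.14, 0, 0.25], [-0.14, 0, 0.25], [-0.14, 0, 0.25]], "rotation": [[0, 0, 0], [0, 0, 0], [0, 0, 0], [0, 0, 0], [0, 0, 0], [0, 0, 0]]}}

```text
clock: 18.72
ee_pos: [0.599, -0.0776, 0.0913]
ee_rot: [0.0, 0.706, 0.709, 0.0]
wrist_force: [1.1, 0.5, -1.2]
width: 0.0534
gripper_force: 53.1
```

```bash
python3 - <<'E'
from h import *
settle();goal((.597,-.080,.056))
E
```

```text
t 18.82 pos [ 0.5993 -0.0779  0.0918] tilt [0.002 0.   ] closing yaw 0.2 -> share [-0.018 -0.02   0.298]
```

Call:
{"op": "send_rows", "data": {"linear": [[-0.01, -0.01, 0.1], [-0.01, -0.02, 0.2], [-0.01, -0.02, 0.25], [-0.01, -0.02, 0.28], [-0.01, -0.02, 0.3], [-0.01, -0.02, 0.3]], "rotation": [[0, 0, 0], [0, 0, 0], [0, 0, 0], [0, 0, 0], [0, 0, 0], [0, 0, 0]]}}

```text
clock: 19.32
ee_pos: [0.5951, -0.0799, 0.0556]
ee_rot: [-0.001, 0.706, 0.708, -0.001]
wrist_force: [-2.8, -0.1, 2.6]
width: 0.0531
gripper_force: 53.6
```

Call:
{"op": "send_rows", "data": {"linear": [[0, 0, 0], [0, 0, 0], [0, 0, 0], [0, 0, 0], [0, 0, 0]], "rotation": [[0, 0, 0], [0, 0, 0], [0, 0, 0], [0, 0, 0], [0, 0, 0]], "fingers": -1}}

```text
clock: 19.73
ee_pos: [0.5962, -0.0799, 0.0549]
ee_rot: [-0.0, 0.706, 0.708, -0.0]
wrist_force: [0.5, 0.0, 0.5]
width: 0.0857
gripper_force: 0.0
```

Call:
{"op": "send_rows", "data": {"linear": [[0, 0, -0.2], [0, 0, -0.5], [0, 0, -0.8], [0, 0, -1], [0, 0, -1]], "rotation": [[0, 0, 0], [0, 0, 0], [0, 0, 0], [0, 0, 0], [0, 0, 0]]}}

```text
clock: 20.15
ee_pos: [0.6011, -0.0805, 0.1822]
ee_rot: [0.005, 0.706, 0.708, 0.004]
wrist_force: [0.5, -1.2, 1.4]
width: 0.0855
gripper_force: 0.0
```

Call:
{"op": "send_rows", "data": {"linear": [[0.2, -0.1, 0], [0.5, -0.2, -0.1], [0.8, -0.3, -0.2], [1, -0.35, -0.2], [1, -0.35, -0.2], [1, -0.35, -0.2]], "rotation": [[0, 0, 0], [0, 0, 0], [0, 0, 0], [0, 0, 0], [0, 0, 0], [0, 0, 0]]}}

```text
clock: 20.65
ee_pos: [0.553, 0.0426, 0.1987]
ee_rot: [-0.0, 0.704, 0.71, -0.0]
wrist_force: [1.3, -1.1, 0.1]
width: 0.0857
gripper_force: 0.0
```

```bash
python3 - <<'E'
from h import *
cog('green',(.597,-.080,.06),zc=.059,f='w9.png',half=40); 
cog('blue',(.514,.134,.02))
E
```

```text
expect [295 292] blob ((np.float64(296.5), np.float64(296.0)), 24.024965286254883, np.int32(604), array([275, 278,  44,  37], dtype=int32))
hub [ 0.59809985 -0.07949933  0.064     ]
green [ 0.5981 -0.0851  0.059 ]
t 20.8 pos [0.5537 0.0379 0.1984] tilt [-0.001 -0.001] closing yaw -0.0 -> share [-1.023  0.371  1.554]
expect [216  83] blob ((np.float64(215.5), np.float64(82.0)), 25.711315155029297, np.int32(923), array([192,  57,  48,  51], dtype=int32))
hub [0.51375692 0.13580051 0.023     ]
blue [0.5133 0.1359 0.018 ]
t 20.95 pos [0.5539 0.0381 0.1986] tilt [-0.001 -0.001] closing yaw -0.0 -> share [ 0.816 -0.338  1.555]
```

Call:
{"op": "send_rows", "data": {"linear": [[0.25, -0.1, 0.1], [0.5, -0.2, 0.3], [0.82, -0.34, 0.5], [0.82, -0.34, 0.8], [0.82, -0.34, 1], [0.82, -0.34, 1], [0.82, -0.34, 1]], "rotation": [[0, 0, 0], [0, 0, 0], [0, 0, 0], [0, 0, 0], [0, 0, 0], [0, 0, 0], [0, 0, 0]]}}

```text
clock: 21.53
ee_pos: [0.5118, 0.1368, 0.0778]
ee_rot: [-0.001, 0.707, 0.708, -0.002]
wrist_force: [-0.4, 0.8, 1.0]
width: 0.0852
gripper_force: 0.0
```

```bash
python3 - <<'E'
from h import *
cog('blue',(.5135,.136,.02),zg=.014)
E
```

```text
expect [253 213] blob ((np.float64(252.5), np.float64(212.0)), 34.561519622802734, np.int32(1847), array([218, 179,  70,  67], dtype=int32))
hub [0.51263073 0.13791811 0.023     ]
blue [0.5129 0.1368 0.018 ]
t 21.68 pos [0.5152 0.1376 0.0812] tilt [0.004 0.001] closing yaw 0.0 -> share [-0.008 -0.022  0.56 ]
```

Call:
{"op": "send_rows", "data": {"linear": [[-0.01, -0.01, 0.2], [-0.01, -0.01, 0.4], [-0.01, -0.01, 0.5], [-0.01, -0.01, 0.54], [-0.01, -0.01, 0.54]], "rotation": [[0, 0, 0], [0, 0, 0], [0, 0, 0], [0, 0, 0], [0, 0, 0]]}}

```text
clock: 22.1
ee_pos: [0.5116, 0.1367, 0.0142]
ee_rot: [-0.0, 0.706, 0.708, -0.0]
wrist_force: [-0.6, 0.1, 0.0]
width: 0.0857
gripper_force: 0.0
```

Call:
{"op": "send_rows", "data": {"linear": [[0, 0, 0], [0, 0, 0], [0, 0, 0], [0, 0, 0], [0, 0, 0], [0, 0, 0], [0, 0, 0]], "rotation": [[0, 0, 0], [0, 0, 0], [0, 0, 0], [0, 0, 0], [0, 0, 0], [0, 0, 0], [0, 0, 0]], "fingers": 1}}

```text
clock: 22.68
ee_pos: [0.5131, 0.1376, 0.0159]
ee_rot: [0.001, 0.706, 0.708, 0.001]
wrist_force: [-0.0, -1.3, 5.7]
width: 0.0483
gripper_force: 51.9
```

Call:
{"op": "send_rows", "data": {"linear": [[0, 0, -0.2], [0, 0, -0.5], [0, 0, -0.8], [0, 0, -1], [0, 0, -1]], "rotation": [[0, 0, 0], [0, 0, 0], [0, 0, 0], [0, 0, 0], [0, 0, 0]]}}

```text
clock: 23.1
ee_pos: [0.516, 0.1386, 0.1405]
ee_rot: [0.003, 0.706, 0.708, 0.005]
wrist_force: [1.6, 0.6, -1.5]
width: 0.0477
gripper_force: 52.2
```

Call:
{"op": "send_rows", "data": {"linear": [[-0.2, 0.08, -0.1], [-0.45, 0.16, -0.2], [-0.7, 0.25, -0.25], [-0.9, 0.35, -0.25], [-0.9, 0.35, -0.25]], "rotation": [[0, 0, 0], [0, 0, 0], [0, 0, 0], [0, 0, 0], [0, 0, 0]]}}

```text
clock: 23.52
ee_pos: [0.5558, 0.0207, 0.1643]
ee_rot: [0.003, 0.71, 0.704, -0.001]
wrist_force: [0.9, -1.3, -2.1]
width: 0.048
gripper_force: 52.2
```

Call:
{"op": "send_rows", "data": {"linear": [[-0.2, 0.08, 0], [-0.45, 0.16, 0], [-0.7, 0.25, 0], [-0.88, 0.33, 0.1], [-0.88, 0.33, 0.3], [-0.88, 0.33, 0.3], [-0.88, 0.33, 0.3]], "rotation": [[0, 0, 0], [0, 0, 0], [0, 0, 0], [0, 0, 0], [0, 0, 0], [0, 0, 0], [0, 0, 0]]}}

```text
clock: 24.1
ee_pos: [0.5909, -0.0758, 0.1254]
ee_rot: [-0.003, 0.706, 0.708, -0.002]
wrist_force: [-0.7, 0.5, -0.7]
width: 0.0481
gripper_force: 52.2
```

```bash
python3 - <<'E'
from h import *
settle();goal((.597,-.080,.075))
E
```

```text
t 24.2 pos [ 0.5935 -0.0747  0.1281] tilt [-0.001  0.001] closing yaw 0.3 -> share [-0.045  0.03   0.442]
```

Call:
{"op": "send_rows", "data": {"linear": [[-0.02, 0.02, 0.15], [-0.035, 0.03, 0.3], [-0.035, 0.03, 0.38], [-0.035, 0.03, 0.42], [-0.035, 0.03, 0.44], [-0.035, 0.03, 0.44]], "rotation": [[0, 0, 0], [0, 0, 0], [0, 0, 0], [0, 0, 0], [0, 0, 0], [0, 0, 0]]}}

```text
clock: 24.7
ee_pos: [0.5975, -0.0797, 0.0758]
ee_rot: [-0.0, 0.706, 0.708, 0.0]
wrist_force: [-0.3, -0.9, -1.8]
width: 0.0484
gripper_force: 52.4
```

```bash
python3 - <<'E'
from h import *
settle();goal((.597,-.080,.075));print(read_state()['wrist_force'])
E
```

```text
t 24.8 pos [ 0.5981 -0.0802  0.0765] tilt [0.002 0.   ] closing yaw 0.2 -> share [ 0.002 -0.01   0.013]
[-0.78558724 -0.2743567  -1.07876495]
```

Force shows no contact yet, so I go down another 1 mm and release.

Call:
{"op": "send_rows", "data": {"linear": [[0, 0, 0.005], [0, 0, 0.01], [0, 0, 0.01]], "rotation": [[0, 0, 0], [0, 0, 0], [0, 0, 0]]}}

```text
clock: 25.05
ee_pos: [0.598, -0.0806, 0.075]
ee_rot: [0.001, 0.706, 0.708, 0.001]
wrist_force: [0.0, 0.1, -0.1]
width: 0.0485
gripper_force: 52.4
```

Call:
{"op": "send_rows", "data": {"linear": [[0, 0, 0], [0, 0, 0], [0, 0, 0], [0, 0, 0], [0, 0, 0]], "rotation": [[0, 0, 0], [0, 0, 0], [0, 0, 0], [0, 0, 0], [0, 0, 0]], "fingers": -1}}

```text
clock: 25.47
ee_pos: [0.5974, -0.0805, 0.0743]
ee_rot: [0.0, 0.706, 0.708, 0.0]
wrist_force: [0.3, -1.0, -0.3]
width: 0.0852
gripper_force: 0.0
```

Call:
{"op": "send_rows", "data": {"linear": [[0, 0, -0.2], [0, 0, -0.5], [0, 0, -0.8], [0, 0, -1], [0, 0, -1]], "rotation": [[0, 0, 0], [0, 0, 0], [0, 0, 0], [0, 0, 0], [0, 0, 0]]}}

```text
clock: 25.88
ee_pos: [0.6021, -0.0811, 0.2016]
ee_rot: [0.005, 0.706, 0.708, 0.004]
wrist_force: [0.9, -0.1, 1.2]
width: 0.0852
gripper_force: 0.0
```

Call:
{"op": "send_rows", "data": {"linear": [[0.2, 0, 0], [0.5, 0, 0], [0.8, 0.02, 0], [1, 0.05, 0], [1, 0.05, 0], [1, 0.05, 0]], "rotation": [[0, 0, 0], [0, 0, 0], [0, 0, 0], [0, 0, 0], [0, 0, 0], [0, 0, 0]]}}

```text
clock: 26.38
ee_pos: [0.6025, 0.0426, 0.1935]
ee_rot: [-0.001, 0.704, 0.71, -0.0]
wrist_force: [0.2, -0.5, 0.2]
width: 0.0853
gripper_force: 0.0
```

```bash
python3 - <<'E'
from h import *
cog('blue',(.597,-.080,.08),zc=.077,f='w10.png',half=40); 
E
```

```text
expect [249 306] blob ((np.float64(251.0), np.float64(304.5)), 24.248096466064453, np.int32(600), array([227, 285,  49,  40], dtype=int32))
hub [ 0.59758369 -0.07539915  0.082     ]
blue [ 0.5981 -0.0796  0.077 ]
t 26.53 pos [0.6027 0.0372 0.1937] tilt [-0.001 -0.002] closing yaw -0.0 -> share [-0.971 -0.037  1.516]
```

Call:
{"op": "send_rows", "data": {"linear": [[0.2, 0, 0], [0.5, 0.05, 0], [0.8, 0.1, 0], [1, 0.1, 0], [1, 0.1, 0]], "rotation": [[0, 0, 0.2], [0, 0, 0.4], [0, 0, 0.6], [0, 0, 0.8], [0, 0, 1]]}}

```text
clock: 26.95
ee_pos: [0.614, 0.1671, 0.1942]
ee_rot: [-0.002, 0.865, 0.502, 0.001]
wrist_force: [-0.6, 1.8, -0.3]
width: 0.0853
gripper_force: 0.0
```

```bash
python3 - <<'E'
from h import *
settle();goal((.626,.274,.13)); 
E
```

```text
t 27.05 pos [0.6147 0.1596 0.1939] tilt [-0.    -0.001] closing yaw -29.8 -> share [ 0.875 -0.392  0.532]
```

Call:
{"op": "send_rows", "data": {"linear": [[0.2, -0.1, 0.1], [0.4, -0.2, 0.2], [0.6, -0.3, 0.3], [0.75, -0.33, 0.4], [0.75, -0.33, 0.4], [0.75, -0.33, 0.4]], "rotation": [[0, 0, 0.2], [0, 0, 0.4], [0, 0, 0.6], [0, 0, 0.8], [0, 0, 1], [0, 0, 1]]}}

```text
clock: 27.55
ee_pos: [0.625, 0.2556, 0.1447]
ee_rot: [0.001, 0.966, 0.26, -0.001]
wrist_force: [0.1, -1.3, 0.8]
width: 0.0859
gripper_force: 0.0
```

```bash
python3 - <<'E'
from h import *
cog('white',(.626,.274,.02),f='w11.png',half=45)
E
```

```text
expect [235 178] blob ((np.float64(226.5), np.float64(178.5)), 22.30756378173828, np.int32(403), array([206, 157,  42,  44], dtype=int32))
white [0.6213 0.281  0.018 ]
t 27.7 pos [0.6265 0.2536 0.1467] tilt [ 0.001 -0.002] closing yaw -59.9 -> share [ 0.077 -0.222  1.122]
```

View pics/w11.png

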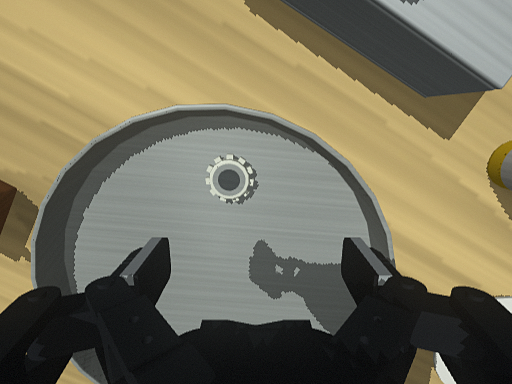

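White's hub is at (229,180) and no other freewheel is left in the tub.

Call:
{"op": "send_rows", "data": {"linear": [[0.04, -0.1, 0.2], [0.07, -0.2, 0.4], [0.07, -0.2, 0.6], [0.07, -0.2, 0.75], [0.07, -0.2, 0.75], [0.07, -0.2, 0.75]], "rotation": [[0, 0, 0], [0, 0, 0], [0, 0, 0], [0, 0, 0], [0, 0, 0], [0, 0, 0]]}}

```text
clock: 28.2
ee_pos: [0.6204, 0.2796, 0.0558]
ee_rot: [0.001, 0.966, 0.26, -0.001]
wrist_force: [0.2, -0.1, 0.3]
width: 0.0855
gripper_force: 0.0
```

```bash
python3 - <<'E'
from h import *
cog('white',(.622,.279,.02),zg=.015,half=45)
E
```

```text
expect [257 226] blob ((np.float64(255.0), np.float64(227.5)), 31.565303802490234, np.int32(780), array([224, 200,  63,  56], dtype=int32))
white [0.6197 0.2798 0.018 ]
t 28.35 pos [0.6226 0.2818 0.0588] tilt [0.004 0.001] closing yaw -59.9 -> share [-0.03   0.002  0.365]
```

Call:
{"op": "send_rows", "data": {"linear": [[-0.01, 0, 0.2], [-0.015, 0, 0.3], [-0.015, 0, 0.34], [-0.015, 0, 0.35], [-0.015, 0, 0.35]], "rotation": [[0, 0, 0], [0, 0, 0], [0, 0, 0], [0, 0, 0], [0, 0, 0]]}}

```text
clock: 28.77
ee_pos: [0.6187, 0.2813, 0.0143]
ee_rot: [0.0, 0.966, 0.26, -0.0]
wrist_force: [0.6, -0.1, -0.9]
width: 0.0855
gripper_force: 0.0
```

Call:
{"op": "send_rows", "data": {"linear": [[0, 0, 0], [0, 0, 0], [0, 0, 0], [0, 0, 0], [0, 0, 0], [0, 0, 0], [0, 0, 0]], "rotation": [[0, 0, 0], [0, 0, 0], [0, 0, 0], [0, 0, 0], [0, 0, 0], [0, 0, 0], [0, 0, 0]], "fingers": 1}}

```text
clock: 29.35
ee_pos: [0.6199, 0.2818, 0.0156]
ee_rot: [-0.0, 0.966, 0.26, 0.001]
wrist_force: [0.5, -0.6, 5.0]
width: 0.0438
gripper_force: 51.5
```

Call:
{"op": "send_rows", "data": {"linear": [[0, 0, -0.2], [0, 0, -0.5], [0, 0, -0.8], [0, 0, -1], [0, 0, -1], [0, 0, -1], [0, 0, -1], [0, 0, -1]], "rotation": [[0, 0, 0], [0, 0, 0], [0, 0, -0.2], [0, 0, -0.4], [0, 0, -0.6], [0, 0, -0.8], [0, 0, -1], [0, 0, -1]]}}

```text
clock: 30.02
ee_pos: [0.6177, 0.2809, 0.1331]
ee_rot: [-0.0, 0.865, 0.502, -0.001]
wrist_force: [-0.4, -0.0, -2.7]
width: 0.0429
gripper_force: 51.1
```

Call:
{"op": "send_rows", "data": {"linear": [[0, 0, -0.1], [0, 0, -0.2], [0, 0, -0.3], [0, 0, -0.4], [0, 0, -0.4], [0, 0, -0.4]], "rotation": [[0, 0, -0.2], [0, 0, -0.4], [0, 0, -0.6], [0, 0, -0.8], [0, 0, -1], [0, 0, -1]]}}

```text
clock: 30.52
ee_pos: [0.6188, 0.2814, 0.1824]
ee_rot: [-0.0, 0.706, 0.708, 0.0]
wrist_force: [-0.1, -0.2, -1.4]
width: 0.0432
gripper_force: 51.1
```

```bash
python3 - <<'E'
from h import *
settle();goal((.597,-.079,.16))
E
```

```text
t 30.62 pos [0.6179 0.281  0.181 ] tilt [-0.002 -0.001] closing yaw -0.1 -> share [-3.    -0.169  0.178]
```

Call:
{"op": "send_rows", "data": {"linear": [[-0.2, 0, 0], [-0.5, -0.03, 0], [-0.75, -0.06, 0], [-1, -0.06, 0]], "rotation": [[0, 0, 0], [0, 0, 0], [0, 0, 0], [0, 0, 0]]}}

```text
clock: 30.95
ee_pos: [0.6101, 0.1597, 0.1807]
ee_rot: [-0.001, 0.707, 0.707, -0.002]
wrist_force: [-0.0, -1.2, -1.4]
width: 0.0431
gripper_force: 51.1
```

Call:
{"op": "send_rows", "data": {"linear": [[-0.25, 0, 0], [-0.5, -0.03, 0], [-0.75, -0.06, 0], [-1, -0.06, 0]], "rotation": [[0, 0, 0], [0, 0, 0], [0, 0, 0], [0, 0, 0]]}}

```text
clock: 31.28
ee_pos: [0.6032, 0.04, 0.1809]
ee_rot: [-0.001, 0.707, 0.707, -0.001]
wrist_force: [0.2, 0.5, -1.2]
width: 0.0431
gripper_force: 51.1
```

Call:
{"op": "send_rows", "data": {"linear": [[-0.25, 0, 0], [-0.5, -0.03, 0], [-0.75, -0.05, 0.1], [-0.98, -0.05, 0.2], [-0.98, -0.05, 0.3], [-0.98, -0.05, 0.3], [-0.98, -0.05, 0.3]], "rotation": [[0, 0, 0], [0, 0, 0], [0, 0, 0], [0, 0, 0], [0, 0, 0], [0, 0, 0], [0, 0, 0]]}}

```text
clock: 31.87
ee_pos: [0.5978, -0.0754, 0.1445]
ee_rot: [-0.002, 0.707, 0.707, -0.001]
wrist_force: [0.7, 1.3, -0.8]
width: 0.0431
gripper_force: 51.1
```

```bash
python3 - <<'E'
from h import *
settle();settle();goal((.597,-.080,.093))
E
```

```text
t 32.07 pos [ 0.6002 -0.074   0.147 ] tilt [0.001 0.001] closing yaw 0.3 -> share [-0.05  -0.028  0.45 ]
```

Call:
{"op": "send_rows", "data": {"linear": [[-0.02, -0.01, 0.15], [-0.04, -0.02, 0.3], [-0.04, -0.025, 0.38], [-0.04, -0.025, 0.42], [-0.04, -0.025, 0.45], [-0.04, -0.025, 0.45]], "rotation": [[0, 0, 0], [0, 0, 0], [0, 0, 0], [0, 0, 0], [0, 0, 0], [0, 0, 0]]}}

```text
clock: 32.57
ee_pos: [0.5969, -0.0804, 0.093]
ee_rot: [0.0, 0.706, 0.708, 0.0]
wrist_force: [-0.0, -0.7, -1.3]
width: 0.0433
gripper_force: 51.2
```

```bash
python3 - <<'E'
from h import *
settle();goal((.597,-.080,.093));print(read_state()['wrist_force'])
E
```

```text
t 32.67 pos [ 0.5974 -0.0806  0.0932] tilt [0.002 0.   ] closing yaw 0.2 -> share [ 0.005 -0.004  0.002]
[ 0.53465312 -0.29472493 -0.72806482]
```

Call:
{"op": "send_rows", "data": {"linear": [[0, 0, 0.005], [0, 0, 0.01], [0, 0, 0.01]], "rotation": [[0, 0, 0], [0, 0, 0], [0, 0, 0]]}}

```text
clock: 32.92
ee_pos: [0.5974, -0.0809, 0.0925]
ee_rot: [0.001, 0.706, 0.708, 0.001]
wrist_force: [-1.0, 0.4, 4.4]
width: 0.0432
gripper_force: 51.7
```

Call:
{"op": "send_rows", "data": {"linear": [[0, 0, 0], [0, 0, 0], [0, 0, 0], [0, 0, 0], [0, 0, 0]], "rotation": [[0, 0, 0], [0, 0, 0], [0, 0, 0], [0, 0, 0], [0, 0, 0]], "fingers": -1}}

```text
clock: 33.33
ee_pos: [0.5962, -0.0811, 0.0908]
ee_rot: [-0.0, 0.706, 0.708, -0.0]
wrist_force: [-0.2, -0.5, -0.2]
width: 0.0853
gripper_force: 0.0
```

Call:
{"op": "send_rows", "data": {"linear": [[0, 0, -0.2], [0, 0, -0.5], [0, 0, -0.8], [0, 0, -1], [0, 0, -1]], "rotation": [[0, 0, 0], [0, 0, 0], [0, 0, 0], [0, 0, 0], [0, 0, 0]]}}

```text
clock: 33.75
ee_pos: [0.6009, -0.0816, 0.2183]
ee_rot: [0.005, 0.706, 0.708, 0.004]
wrist_force: [0.4, 0.7, -0.5]
width: 0.0853
gripper_force: 0.0
```

Call:
{"op": "send_rows", "data": {"linear": [[-0.1, -0.2, -0.2], [-0.3, -0.5, -0.4], [-0.5, -0.75, -0.6], [-0.8, -1, -0.6], [-0.8, -1, -0.6], [-0.8, -1, -0.6]], "rotation": [[0, 0, 0], [0, 0, 0], [0, 0, 0], [0, 0, 0], [0, 0, 0], [0, 0, 0]]}}

```text
clock: 34.25
ee_pos: [0.4731, -0.1827, 0.2835]
ee_rot: [0.001, 0.709, 0.705, -0.001]
wrist_force: [0.4, -0.7, -0.6]
width: 0.0852
gripper_force: 0.0
```

```bash
python3 - <<'E'
from h import *
settle();s=read_state();print(s['ee_pos'])
import pickle
pickle.dump({n:cal(n) for n in('wrist','scene','side')},open('c12.pkl','wb'))
w=save('wrist','w12.png')
a=save('scene','s12.png');b=save('side','d12.png')
f=lambda im,x0,y0,x1,y1,k:cv2.resize(im[y0:y1,x0:x1],None,fx=k,fy=k,interpolation=cv2.INTER_CUBIC)
l=np.vstack([f(a,180,190,270,265,4),f(b,230,150,320,225,4)])   # 360 x 600
r=w[:, :] ; r=cv2.resize(r,(440,330))
out=np.zeros((600,800,3),np.uint8);out[:,:360]=l;out[:330,360:]=r
out[330:600,360:760]=f(a,75,180,175,247,4)[:270,:400] if True else 0
cv2.imwrite('pics/m12.png',out[:,:,::-1])
E
```

```text
[ 0.47609814 -0.17763176  0.28268195]Traceback (most recent call last):
  File "<stdin>", line 11, in <module>
ValueError: could not broadcast input array from shape (268,400,3) into shape (270,400,3)
```

```bash
python3 - <<'E'
import cv2,numpy as np
w,a,b=[cv2.imread('pics/'+n+'12.png') for n in'wsd']
f=lambda im,x0,y0,x1,y1,k:cv2.resize(im[y0:y1,x0:x1],None,fx=k,fy=k,interpolation=cv2.INTER_CUBIC)
out=np.zeros((600,800,3),np.uint8)
out[:384,:512]=w
out[384:600,0:288]=f(a,190,195,262,249,4); out[384:600,288:512]=f(b,245,165,301,219,4)
out[0:300,512:800]=f(a,85,195,157,270,4)
out[300:600,512:800]=f(b,300,112,372,187,4)
cv2.imwrite('pics/m12.png',out)
E
```

```text
(no output)
```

View pics/m12.png

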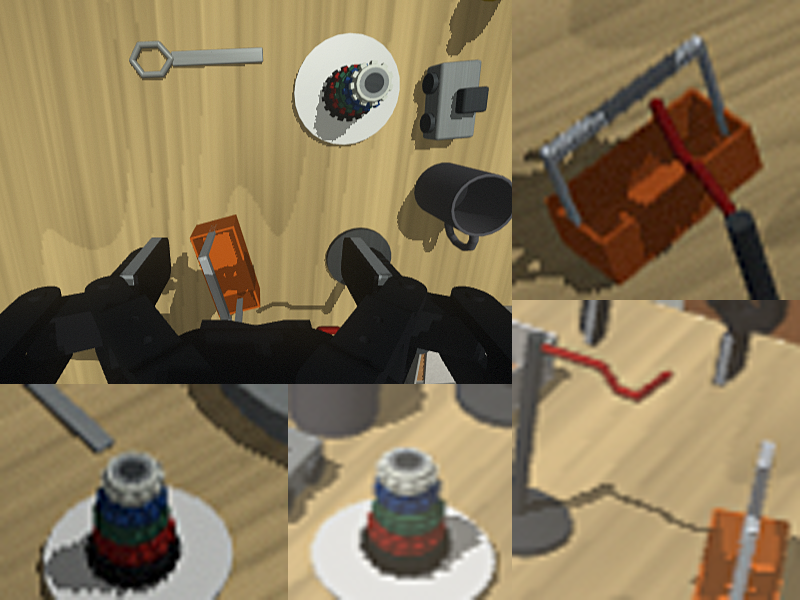

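The stack stands centred on the plate, in order black, red, green, blue, white. In the wrist view the caddy bar runs from about (202,260) to (229,319). In the scene crop its ends are at (94,233) and (130.8,205.8), and the hook tip is at (120.8,220.8).

```bash
python3 - <<'E'
from h import *
import pickle
C=pickle.load(open('c12.pkl','rb'))
p=lambda n,uv,z:print(n,uv,onz(C[n],uv,z).round(4))
print('bar end +y');p('wrist',(203,260),.118);p('scene',(130.75,205.75),.118)
print(tri([(C['wrist'],(203,260)),(C['scene'],(130.75,205.75))]))
print('bar end -y');p('wrist',(229,320),.118);p('scene',(94,233),.118);p('side',(363.75,148.75),.118)
print(tri([(C['side'],(363.75,148.75)),(C['scene'],(94,233))]))
print('tub tin corners wrist');[p('wrist',u,.048) for u in((191,234),(236,216),(260,303))]
print('dip');p('side',(330.75,135.7),.161);p('scene',(123.3,226.5),.161);print(tri([(C['side'],(330.75,135.7)),(C['scene'],(123.3,226.5))]))
print('tip',tri([(C['side'],(339.5,130.75)),(C['scene'],(120.75,220.75))]))
goal((.43,-.30,.2))
E
```

```text
bar end +y
wrist (203, 260) [ 0.4162 -0.2715  0.118 ]
scene (130.75, 205.75) [ 0.4205 -0.2722  0.118 ]
[ 0.41632745 -0.27208785  0.11510382]
bar end -y
wrist (229, 320) [ 0.4439 -0.3523  0.118 ]
scene (94, 233) [ 0.4541 -0.3929  0.118 ]
side (363.75, 148.75) [ 0.4479 -0.3878  0.118 ]
[ 0.44972331 -0.39282004  0.11440796]
tub tin corners wrist
wrist (191, 234) [ 0.3874 -0.2698  0.048 ]
wrist (236, 216) [ 0.4498 -0.2436  0.048 ]
wrist (260, 303) [ 0.4828 -0.3798  0.048 ]
dip
side (330.75, 135.7) [ 0.5444 -0.3293  0.161 ]
scene (123.3, 226.5) [ 0.5229 -0.3297  0.161 ]
[ 0.5378514  -0.32772792  0.16799663]
tip [ 0.52139196 -0.33187386  0.18428705]
t 34.5 pos [ 0.4773 -0.1755  0.2823] tilt [-0.001  0.001] closing yaw 0.3 -> share [-1.036 -0.4    0.685]
```

Call:
{"op": "send_rows", "data": {"linear": [[-0.25, -0.1, 0], [-0.5, -0.2, 0], [-0.75, -0.3, 0], [-1, -0.35, 0], [-1, -0.35, 0], [-1, -0.35, 0], [-1, -0.35, 0]], "rotation": [[0, 0, -0.12], [0, 0, -0.24], [0, 0, -0.36], [0, 0, -0.46], [0, 0, -0.46], [0, 0, -0.46], [0, 0, -0.46]]}}

```text
clock: 35.08
ee_pos: [0.436, -0.2959, 0.2824]
ee_rot: [-0.001, 0.615, 0.788, 0.0]
wrist_force: [0.2, 0.8, 0.0]
width: 0.0854
gripper_force: 0.0
```

```bash
python3 - <<'E'
from h import *
import pickle
settle();goal((.435,-.327,.25));c=cal('wrist');pickle.dump(c,open('c13.pkl','wb'));im=save('wrist','w13.png')
h=cv2.cvtColor(im,cv2.COLOR_RGB2HSV)
m=cv2.inRange(h,(4,130,60),(20,255,255));m[:, :90]=0;m[:,420:]=0;m[330:]=0
cs=max(cv2.findContours(m,cv2.RETR_EXTERNAL,cv2.CHAIN_APPROX_NONE)[0],key=cv2.contourArea)
print(cv2.boundingRect(cs),cv2.minAreaRect(cs))
cv2.imwrite('pics/w13b.png',cv2.resize(im[:,:,::-1],(768,576)))
E
```

```text
t 35.18 pos [ 0.4362 -0.2952  0.2826] tilt [-0.     0.001] closing yaw 14.2 -> share [-0.255 -0.075  0.271]
(220, 138, 53, 104) ((246.17935180664062, 189.59765625), (102.22049713134766, 50.478172302246094), 88.31531524658203)
```

View pics/w13b.png

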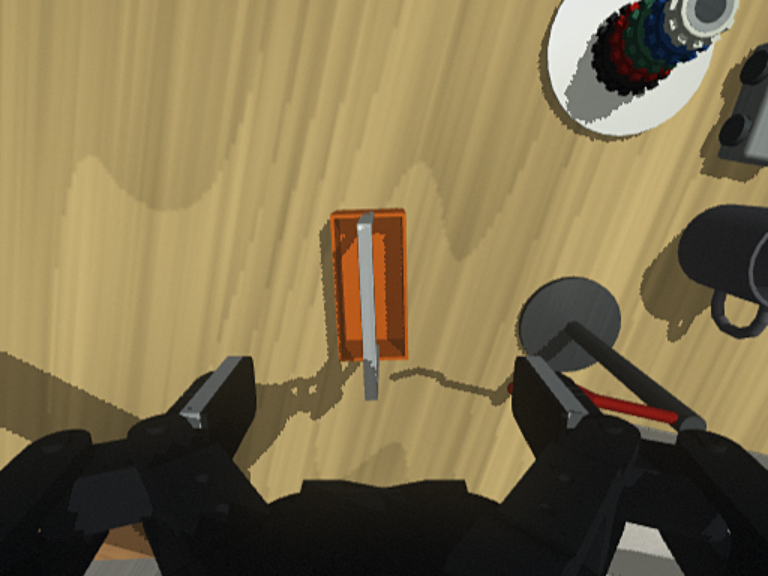

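The view is clear. In the enlarged picture the bar runs from about (365,222) to (371,398), and the tin rim corners are at about (331,211), (405,211), (407,357) and (341,358).

```bash
python3 - <<'E'
from h import *
import pickle
c=pickle.load(open('c13.pkl','rb'))
for uv,z in(((365.5,215),.12),((365.5,229),.12),((371,398),.12),((371,360),.12),((331,211),.048),((405,211),.048),((407,357),.048),((341,358),.048)):
    print(uv,onz(c,np.array(uv)/1.5,z).round(4))
E
```

```text
(365.5, 215) [ 0.4152 -0.261   0.12  ]
(365.5, 229) [ 0.4174 -0.2702  0.12  ]
(371, 398) [ 0.4514 -0.3939  0.12  ]
(371, 360) [ 0.444  -0.3635  0.12  ]
(331, 211) [ 0.3852 -0.2723  0.048 ]
(405, 211) [ 0.4454 -0.2572  0.048 ]
(407, 357) [ 0.4813 -0.385   0.048 ]
(341, 358) [ 0.4226 -0.4008  0.048 ]
```

Call:
{"op": "send_rows", "data": {"linear": [[0, -0.05, 0.25], [0.015, -0.095, 0.5], [0.015, -0.095, 0.75], [0.015, -0.095, 0.9], [0.015, -0.095, 1], [0.015, -0.095, 1], [0.015, -0.095, 1]], "rotation": [[0, 0, -0.045], [0, 0, -0.045], [0, 0, -0.045], [0, 0, -0.045], [0, 0, -0.045], [0, 0, -0.045], [0, 0, -0.045]]}}

```text
clock: 35.82
ee_pos: [0.4236, -0.2971, 0.1626]
ee_rot: [-0.001, 0.606, 0.796, 0.0]
wrist_force: [0.1, 0.9, 0.4]
width: 0.086
gripper_force: 0.0
```

```bash
python3 - <<'E'
from h import *
settle();goal((.4247,-.296,.112))
E
```

```text
t 35.92 pos [ 0.4247 -0.2984  0.1643] tilt [ 0.002 -0.001] closing yaw 15.4 -> share [0.02  0.004 0.436]
```

Call:
{"op": "send_rows", "data": {"linear": [[0.02, 0, 0.2], [0.02, 0, 0.35], [0.02, 0, 0.43], [0.02, 0, 0.43], [0.02, 0, 0.43]], "rotation": [[0, 0, 0], [0, 0, 0], [0, 0, 0], [0, 0, 0], [0, 0, 0]]}}

```text
clock: 36.33
ee_pos: [0.4232, -0.2964, 0.1121]
ee_rot: [0.0, 0.607, 0.795, 0.0]
wrist_force: [0.9, -0.7, 0.9]
width: 0.0857
gripper_force: 0.0
```

Call:
{"op": "send_rows", "data": {"linear": [[0, 0, 0], [0, 0, 0], [0, 0, 0], [0, 0, 0], [0, 0, 0], [0, 0, 0], [0, 0, 0], [0, 0, 0], [0, 0, 0], [0, 0, 0]], "rotation": [[0, 0, 0], [0, 0, 0], [0, 0, 0], [0, 0, 0], [0, 0, 0], [0, 0, 0], [0, 0, 0], [0, 0, 0], [0, 0, 0], [0, 0, 0]], "fingers": 1, "newtons": 90}}

```text
clock: 37.17
ee_pos: [0.4234, -0.2963, 0.1118]
ee_rot: [0.001, 0.607, 0.795, 0.0]
wrist_force: [1.2, -0.1, 1.9]
width: 0.0076
gripper_force: 88.0
```

Call:
{"op": "send_rows", "data": {"linear": [[0, 0, -0.1], [0, 0, -0.25], [0, 0, -0.45], [0, 0, -0.6], [0, 0, -0.72], [0, 0, -0.74], [0, 0, -0.74], [0, 0, -0.74]], "rotation": [[0, 0, 0], [0, 0, 0], [0, 0, 0], [0, 0, 0.1], [0, 0, 0.2], [0, 0, 0.3], [0, 0, 0.42], [0, 0, 0.42]]}}

```text
clock: 37.83
ee_pos: [0.4215, -0.2956, 0.1993]
ee_rot: [-0.001, 0.691, 0.723, -0.0]
wrist_force: [0.6, 1.3, -3.0]
width: 0.0077
gripper_force: 88.2
```

```bash
python3 - <<'E'
from h import *
settle();goal((.45,-.295,.2))
a=save('scene','s14.png');b=save('side','d14.png');w=save('wrist','w14.png')
f=lambda im,x0,y0,x1,y1,k:cv2.resize(im[y0:y1,x0:x1],None,fx=k,fy=k,interpolation=cv2.INTER_CUBIC)
out=np.zeros((600,800,3),np.uint8)
out[:,:400]=f(a,75,150,175,300,4);out[:,400:]=f(b,290,60,390,210,4)
cv2.imwrite('pics/m14.png',out[:,:,::-1])
E
```

```text
t 37.93 pos [ 0.4215 -0.2955  0.1989] tilt [-0.003  0.002] closing yaw 2.8 -> share [-0.007  0.238 -0.01 ]
```

View pics/m14.png

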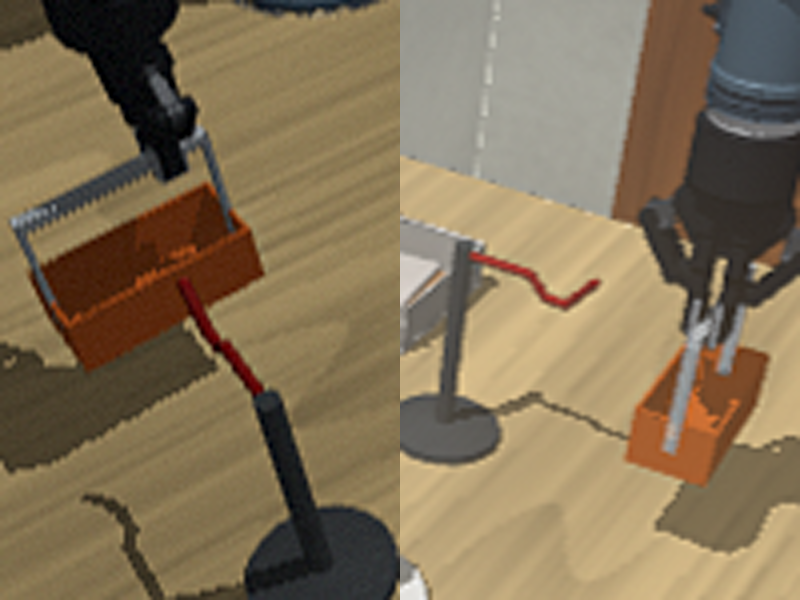

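The caddy hangs upright in the gripper, its bar about level. In the scene crop the hook tip is at full-picture px (121,221) and the post top at (142,249). I'll refine the hook position before approaching.

```bash
python3 - <<'E'
from h import *
import pickle
c=pickle.load(open('c13.pkl','rb'));sc=cal('scene');sd=cal('side')
print('base',onz(c,(570/1.5,324/1.5),.01).round(4),'posttop',onz(c,(690/1.5,424/1.5),.185).round(4), tri([(c,(690/1.5,424/1.5)),(sc,(142,249.2)),(sd,(305.8,120.9))]).round(4))
print('tip',tri([(sc,(121,221.3)),(sd,(290+597/4,60+283/4))]).round(4))
print('dip bottom side',onz(sd,(290+563/4,60+303/4),.159).round(4), 'scene kink',[onz(sc,(75+215/4,150+345/4),z).round(4) for z in(.16,.17)])
# tilt of bar: -y end expected 100 mm from TCP
s=read_state();p=s['ee_pos'];e=p+np.array([.049,-.9988,0])*.099
for z in(.195,.2,.205,.21):print(z,proj(sc,(e[0],e[1],z)).round(1),'seen',(75+17/4,150+224/4))
goal((.55,-.298,.2))
E
```

```text
base [ 0.6357 -0.3271  0.01  ] posttop [ 0.635  -0.3278  0.185 ] [ 0.6371 -0.329   0.1834]
tip [ 0.3396 -0.3586  0.1636]
dip bottom side [ 0.2826 -0.5238  0.159 ] scene kink [array([ 0.5605, -0.3323,  0.16  ]), array([ 0.5698, -0.3341,  0.17  ])]
0.195 [ 80.7 207.2] seen (79.25, 206.0)
0.2 [ 80.1 205.8] seen (79.25, 206.0)
0.205 [ 79.5 204.4] seen (79.25, 206.0)
0.21 [ 78.9 203. ] seen (79.25, 206.0)
t 38.08 pos [ 0.4221 -0.2958  0.1994] tilt [-0.002  0.001] closing yaw 2.8 -> share [-0.07   1.064 -0.007]
```

Call:
{"op": "send_rows", "data": {"linear": [[0, 0, -0.04], [-0.02, 0.15, -0.04], [-0.03, 0.35, -0.04], [-0.04, 0.55, -0.04], [-0.05, 0.75, -0.04], [-0.06, 0.9, -0.04], [-0.06, 0.99, -0.04], [-0.06, 0.99, -0.04], [-0.06, 0.99, -0.04]], "rotation": [[0, 0, 0], [0, 0, 0], [0, 0, 0], [0, 0, 0], [0, 0, 0], [0, 0, 0], [0, 0, 0], [0, 0, 0], [0, 0, 0]]}}

```text
clock: 38.83
ee_pos: [0.5413, -0.2975, 0.2047]
ee_rot: [-0.001, 0.69, 0.724, -0.001]
wrist_force: [-1.0, -0.5, -3.1]
width: 0.0075
gripper_force: 88.2
```

```bash
python3 - <<'E'
from h import *
settle();goal((.55,-.298,.167));print(read_state()['wrist_force'])
E
```

```text
t 38.93 pos [ 0.5398 -0.2984  0.2047] tilt [-0.002  0.   ] closing yaw 2.6 -> share [-0.001  0.085  0.314]
[ 0.01395305  0.67378033 -3.03761324]
```

Call:
{"op": "send_rows", "data": {"linear": [[0, 0.05, 0], [0, 0.085, 0.05], [0, 0.085, 0.12], [0, 0.085, 0.2], [0, 0.085, 0.25], [0, 0.085, 0.28], [0, 0.085, 0.28]], "rotation": [[0, 0, 0], [0, 0, 0], [0, 0, 0], [0, 0, 0], [0, 0, 0], [0, 0, 0], [0, 0, 0]]}}

```text
clock: 39.52
ee_pos: [0.5506, -0.2968, 0.1694]
ee_rot: [-0.002, 0.69, 0.724, -0.001]
wrist_force: [0.4, -0.2, -4.0]
width: 0.0078
gripper_force: 88.2
```

```bash
python3 - <<'E'
from h import *
settle();goal((.55,-.298,.167));print(read_state()['wrist_force'])
E
```

```text
t 39.62 pos [ 0.5517 -0.2973  0.1711] tilt [-0.001  0.   ] closing yaw 2.7 -> share [-0.005 -0.015  0.034]
[ 0.44784003 -0.10420221 -2.15138975]
```

Call:
{"op": "send_rows", "data": {"linear": [[0, 0, 0.015], [0, 0, 0.03], [0, 0, 0.03]], "rotation": [[0, 0, 0], [0, 0, 0], [0, 0, 0]]}}

```text
clock: 39.87
ee_pos: [0.552, -0.2973, 0.1679]
ee_rot: [0.0, 0.69, 0.724, 0.0]
wrist_force: [-0.2, 0.2, -4.1]
width: 0.0078
gripper_force: 88.2
```

Call:
{"op": "send_rows", "data": {"linear": [[0, 0, 0.01], [0, 0, 0.01]], "rotation": [[0, 0, 0], [0, 0, 0]]}}

```text
clock: 40.03
ee_pos: [0.5522, -0.2974, 0.167]
ee_rot: [0.0, 0.69, 0.724, 0.0]
wrist_force: [0.3, 0.5, -1.6]
width: 0.0078
gripper_force: 88.5
```

Call:
{"op": "send_rows", "data": {"linear": [[0, 0, 0.01], [0, 0, 0.01]], "rotation": [[0, 0, 0], [0, 0, 0]]}}

```text
clock: 40.2
ee_pos: [0.5523, -0.2974, 0.1666]
ee_rot: [0.0, 0.69, 0.724, 0.0]
wrist_force: [-0.7, 1.2, 2.9]
width: 0.0075
gripper_force: 89.0
```

Contact came at the expected height, so I open partly and lift away.

Call:
{"op": "send_rows", "data": {"linear": [[0, 0, 0], [0, 0, 0], [0, 0, 0], [0, 0, 0], [0, 0, 0], [0, 0, 0]], "rotation": [[0, 0, 0], [0, 0, 0], [0, 0, 0], [0, 0, 0], [0, 0, 0], [0, 0, 0]], "fingers": 0.1, "newtons": 20}}

```text
clock: 40.7
ee_pos: [0.552, -0.2974, 0.1654]
ee_rot: [0.0, 0.69, 0.724, -0.0]
wrist_force: [0.3, 0.7, 0.3]
width: 0.0384
gripper_force: 0.0
```

Call:
{"op": "send_rows", "data": {"linear": [[0, 0, -0.05], [0, 0, -0.15], [0, 0, -0.35], [0, 0, -0.6], [0, 0, -0.9], [0, 0, -0.9]], "rotation": [[0, 0, 0], [0, 0, 0], [0, 0, 0], [0, 0, 0], [0, 0, 0], [0, 0, 0]]}}

```text
clock: 41.2
ee_pos: [0.5564, -0.2999, 0.2839]
ee_rot: [0.008, 0.69, 0.723, 0.003]
wrist_force: [2.1, -0.6, 1.8]
width: 0.0382
gripper_force: 0.0
```

Call:
{"op": "send_rows", "data": {"linear": [[0.2, -0.2, 0], [0.4, -0.4, 0], [0.7, -0.7, 0], [1, -0.9, 0], [1, -0.9, 0], [1, -0.9, 0], [1, -0.9, 0], [1, -0.9, 0], [1, -0.9, 0], [1, -0.9, 0], [1, -0.9, 0], [1, -0.9, 0]], "rotation": [[0, 0, 0], [0, 0, 0], [0, 0, 0], [0, 0, 0], [0, 0, 0], [0, 0, 0], [0, 0, 0], [0, 0, 0], [0, 0, 0], [0, 0, 0], [0, 0, 0], [0, 0, 0]]}}

```text
clock: 42.2
ee_pos: [0.4388, -0.1831, 0.2733]
ee_rot: [-0.0, 0.691, 0.723, -0.0]
wrist_force: [-0.0, 0.5, 0.1]
width: 0.0383
gripper_force: 0.0
```

```bash
python3 - <<'E'
from h import *
a=save('scene','s15.png');b=save('side','d15.png')
for _ in range(10):imaging.get_image('scene')
a2=save('scene','s15b.png');b2=save('side','d15b.png')
print('motion',[int((cv2.absdiff(x,y).max(2)>40).sum()) for x,y in((a,a2),(b,b2))],read_state()['clock'])
f=lambda im,x0,y0,x1,y1,k:cv2.resize(im[y0:y1,x0:x1],None,fx=k,fy=k,interpolation=cv2.INTER_CUBIC)
out=np.zeros((600,800,3),np.uint8)
out[:,:400]=f(a2,100,170,250,395,8/3)[:600,:400];out[:,400:]=f(b2,240,70,390,295,8/3)[:600,:400]
cv2.imwrite('pics/m15.png',out[:,:,::-1])
E
```

```text
motion [84, 32] 42.9Traceback (most recent call last):
  File "<stdin>", line 8, in <module>
ValueError: could not broadcast input array from shape (571,400,3) into shape (600,400,3)
```

My 14 picture views are used up, so I'll check by numbers: let the swing die out, then test stillness, caddy height and tilt, and the stack positions.

Call:
{"op": "send_rows", "data": {"linear": [[0, 0, 0], [0, 0, 0], [0, 0, 0], [0, 0, 0], [0, 0, 0], [0, 0, 0], [0, 0, 0], [0, 0, 0], [0, 0, 0], [0, 0, 0], [0, 0, 0], [0, 0, 0], [0, 0, 0], [0, 0, 0], [0, 0, 0], [0, 0, 0], [0, 0, 0], [0, 0, 0], [0, 0, 0], [0, 0, 0]], "rotation": [[0, 0, 0], [0, 0, 0], [0, 0, 0], [0, 0, 0], [0, 0, 0], [0, 0, 0], [0, 0, 0], [0, 0, 0], [0, 0, 0], [0, 0, 0], [0, 0, 0], [0, 0, 0], [0, 0, 0], [0, 0, 0], [0, 0, 0], [0, 0, 0], [0, 0, 0], [0, 0, 0], [0, 0, 0], [0, 0, 0]]}}

```text
clock: 44.57
ee_pos: [0.4384, -0.1825, 0.2735]
ee_rot: [-0.0, 0.69, 0.724, 0.0]
wrist_force: [0.4, 0.0, -0.4]
width: 0.0382
gripper_force: 0.0
```

Call:
{"op": "send_rows", "data": {"linear": [[0, 0, 0], [0, 0, 0], [0, 0, 0], [0, 0, 0], [0, 0, 0], [0, 0, 0], [0, 0, 0], [0, 0, 0], [0, 0, 0], [0, 0, 0], [0, 0, 0], [0, 0, 0], [0, 0, 0], [0, 0, 0], [0, 0, 0], [0, 0, 0], [0, 0, 0], [0, 0, 0], [0, 0, 0], [0, 0, 0]], "rotation": [[0, 0, 0], [0, 0, 0], [0, 0, 0], [0, 0, 0], [0, 0, 0], [0, 0, 0], [0, 0, 0], [0, 0, 0], [0, 0, 0], [0, 0, 0], [0, 0, 0], [0, 0, 0], [0, 0, 0], [0, 0, 0], [0, 0, 0], [0, 0, 0], [0, 0, 0], [0, 0, 0], [0, 0, 0], [0, 0, 0]]}}

```text
clock: 46.23
ee_pos: [0.4385, -0.1825, 0.2735]
ee_rot: [0.0, 0.69, 0.724, 0.0]
wrist_force: [0.5, 0.2, 0.2]
width: 0.0384
gripper_force: 0.0
```

```bash
cat > chk.py <<'E'
from h import *
S=[];D=[]
for i in range(8):
    S.append(imaging.get_image('scene'));D.append(imaging.get_image('side'))
print(read_state()['clock'],'motion',[int((np.ptp(np.array(q).astype(int),axis=0).max(2)>40).sum()) for q in(S,D)])
C={'scene':cal('scene'),'side':cal('side')}
O={}
for n,im in(('scene',S[-1]),('side',D[-1])):
    h=cv2.cvtColor(im,cv2.COLOR_RGB2HSV);m=cv2.inRange(h,(6,150,60),(16,255,255))
    c=proj(C[n],(.551,-.33,.08)).astype(int);m2=np.zeros_like(m);m2[c[1]-45:c[1]+45,c[0]-45:c[0]+45]=m[c[1]-45:c[1]+45,c[0]-45:c[0]+45]
    cs=max(cv2.findContours(m2,cv2.RETR_EXTERNAL,cv2.CHAIN_APPROX_NONE)[0],key=cv2.contourArea)
    hull=cv2.approxPolyDP(cv2.convexHull(cs),3,True)[:,0];print(n,'seen',hull.tolist())
    E=[proj(C[n],(.551+sx*.032,-.331+sy*.067,z)) for z in(.055,.103) for sx in(-1,1) for sy in(-1,1)]
    print('   expect upright',cv2.convexHull(np.array(E,np.float32))[:,0].round().astype(int).tolist())
    for k,z in(('red',.037),('green',.055),('blue',.073)):
        u=proj(C[n],(.597,-.080,z));b=blob(h,*COL[k],(int(u[0])-18,int(u[1])-14,int(u[0])+18,int(u[1])+14))
        print('   ',k,u.round(1),b and (b[0],b[2],b[3].tolist()))
E
python3 chk.py
```

```text
47.0333 motion [0, 0]
scene seen [[131, 239], [143, 268], [120, 282], [107, 255]]
   expect upright [[165, 255], [118, 280], [108, 264], [103, 253], [150, 229], [162, 243]]
    red [224.1 230.2] ((np.float64(229.0), np.float64(233.5)), np.int32(31), [225, 229, 9, 10])
    green [223.7 226.1] ((np.float64(223.0), np.float64(229.5)), np.int32(63), [215, 225, 17, 10])
    blue [223.3 221.9] ((np.float64(222.0), np.float64(225.5)), np.int32(62), [215, 221, 15, 10])
side seen [[326, 140], [341, 147], [338, 158], [323, 174], [307, 168], [309, 156]]
   expect upright [[344, 145], [342, 157], [324, 175], [307, 169], [308, 156], [327, 139]]
    red [273.5 200.3] ((np.float64(274.0), np.float64(202.5)), np.int32(73), [265, 198, 19, 10])
    green [273.8 195.7] None
    blue [274.1 191. ] None
```

```bash
python3 - <<'E'
from h import *
for n,f,(x0,y0,x1,y1) in(('scene','s12.png',(195,195,255,262)),('side','d12.png',(245,165,303,228))):
    a=cv2.imread('pics/'+f)[y0:y1,x0:x1];b=imaging.get_image(n)[:,:,::-1][y0:y1,x0:x1]
    print(n,int((cv2.absdiff(a,np.ascontiguousarray(b)).max(2)>40).sum()))
E
```

```text
scene 93
side 63
```

```bash
python3 - <<'E'
from h import *
for n,f,(x0,y0,x1,y1) in(('scene','s12.png',(195,195,255,262)),('side','d12.png',(245,165,303,228))):
    a=cv2.imread('pics/'+f)[y0:y1,x0:x1];b=np.ascontiguousarray(imaging.get_image(n)[:,:,::-1][y0:y1,x0:x1])
    m=(cv2.absdiff(a,b).max(2)>40).astype(np.uint8)
    k,l,s,c=cv2.connectedComponentsWithStats(m)
    for i in range(1,k):
        if s[i,4]>3: print(n,(s[i,:2]+[x0,y0]).tolist(),s[i,2:].tolist(),a[l==i].mean(0).round(),b[l==i].mean(0).round())
    # white top ring centre now vs then
    for q in(a,b):
        h=cv2.cvtColor(q,cv2.COLOR_BGR2HSV);u=proj(cal(n),(.597,-.08,.1)).astype(int)-[x0,y0]
        t=blob(h,(0,0,150),(179,45,255),(u[0]-14,u[1]-9,u[0]+14,max(1,u[1]+10)));print('  top',u+[x0,y0],t and (t[0][0]+x0,t[0][1]+y0,t[3].tolist()))
E
```

```text
scene [225, 212] [7, 13, 31] [105. 104.  98.] [113. 123. 122.]
scene [214, 214] [7, 8, 21] [103. 114. 116.] [115. 119. 115.]
scene [213, 221] [5, 5, 12] [87. 86. 83.] [63. 56. 51.]
scene [224, 222] [3, 2, 5] [ 95. 102. 101.] [130. 139. 137.]
scene [201, 236] [2, 4, 5] [178. 180. 177.] [113. 112. 111.]
scene [199, 242] [1, 5, 5] [ 81. 118. 137.] [34. 50. 57.]
scene [201, 243] [2, 3, 4] [164. 167. 166.] [86. 88. 88.]
  top [222 215] (np.float64(233.5), np.float64(222.5), [37, 26, 4, 4])
  top [222 215] (np.float64(232.5), np.float64(222.0), [35, 25, 6, 5])
side [269, 182] [4, 6, 9] [142. 148. 148.] [164. 175. 175.]
side [276, 181] [8, 7, 16] [158. 179. 187.] [145. 151. 151.]
side [266, 188] [10, 5, 20] [135. 135. 132.] [120. 120. 119.]
side [282, 189] [3, 5, 9] [123. 161. 179.] [100. 108. 113.]
  top [274 183] (np.float64(274.0), np.float64(186.5), [22, 16, 15, 12])
  top [274 183] (np.float64(275.0), np.float64(185.5), [23, 15, 15, 12])
```

```bash
python3 - <<'E'
from h import *
import pickle
def run(c,im):
    h=cv2.cvtColor(im,cv2.COLOR_RGB2HSV);u=proj(c,(.597,-.08,.1)).round(1);print('expect top',u)
    x,y=u.astype(int)
    g=im[max(0,y-25):y+25,x-25:x+25]
    m=cv2.inRange(h,(0,0,90),(179,60,175)) # steel hub
    k=np.zeros_like(m);k[max(0,y-14):y+14,x-14:x+14]=1
    M=cv2.moments(m*k,True);p=(M['m10']/M['m00'],M['m01']/M['m00']);print('hub',np.round(p,1),M['m00'],onz(c,p,.1).round(4))
    for kk,z in(('red',.04),('green',.058),('blue',.076)):
        u=proj(c,(.597,-.08,z)).astype(int);b=blob(h,*COL[kk],(u[0]-40,max(0,u[1]-40),u[0]+40,u[1]+40))
        print(kk,u,b and(b[3].tolist(),b[2]))
run(pickle.load(open('c12.pkl','rb'))['wrist'],cv2.imread('pics/w12.png')[:,:,::-1].copy())
c=cal('wrist');im=save('wrist','w16.png');run(c,im)
E
```

```text
expect top [373.2  82.9]
hub [372.8  81.5] 369.0 [ 0.5964 -0.0786  0.1   ]
red [353  88] ([329, 72, 11, 36], np.int32(132))
green [359  86] ([339, 66, 15, 20], np.int32(82))
blue [364  85] ([345, 90, 25, 21], np.int32(143))
expect top [419.   84.5]
hub [418.6  83.1] 316.0 [ 0.5964 -0.0787  0.1   ]
red [391  89] ([365, 73, 17, 43], np.int32(230))
green [398  88] ([372, 66, 34, 38], np.int32(290))
blue [406  86] ([380, 72, 30, 45], np.int32(359))
```

```bash
python3 - <<'E'
from h import *
import pickle
def run(c,im):
    u=proj(c,(.597,-.08,.1)).astype(int); g=cv2.cvtColor(im,cv2.COLOR_RGB2GRAY)
    p=cv2.HoughCircles(cv2.resize(g[max(0,u[1]-40):u[1]+40,u[0]-40:u[0]+40],None,fx=4,fy=4,interpolation=cv2.INTER_CUBIC),cv2.HOUGH_GRADIENT,1,20,param1=120,param2=25,minRadius=35,maxRadius=110)
    if p is None: print(None);return
    for x,y,r in p[0][:5]:
        q=(x/4+u[0]-40,y/4+max(0,u[1]-40)); print('circle',np.round(q,1),round(r/4,1),onz(c,q,.1).round(4))
run(pickle.load(open('c12.pkl','rb'))['wrist'],cv2.imread('pics/w12.png')[:,:,::-1].copy());print()
run(cal('wrist'),cv2.imread('pics/w16.png')[:,:,::-1].copy())
E
```

```text
circle [372.9  81.9] 15.9 [ 0.5965 -0.079   0.1   ]
circle [378.1  84.6] 21.5 [ 0.6022 -0.0816  0.1   ]
circle [372.9  87.4] 20.1 [ 0.5971 -0.0843  0.1   ]
circle [368.4  85.1] 16.4 [ 0.5922 -0.0821  0.1   ]
circle [377.1  79.1] 11.6 [ 0.6006 -0.0764  0.1   ]

circle [414.4  85.9] 18.5 [ 0.5926 -0.0815  0.1   ]
circle [420.6  90.6] 21.0 [ 0.5998 -0.0856  0.1   ]
circle [413.4  91.1] 21.5 [ 0.5926 -0.0864  0.1   ]
circle [420.1  85.4] 13.0 [ 0.5983 -0.0807  0.1   ]
circle [408.4  92.1] 19.0 [ 0.5878 -0.0876  0.1   ]
```

Call:
{"op": "send_rows", "data": {"linear": [[0.25, 0.25, 0], [0.5, 0.5, 0], [0.75, 0.75, 0], [1, 1, 0], [1, 1, 0], [1, 1, 0]], "rotation": [[0, 0, 0], [0, 0, 0], [0, 0, 0], [0, 0, 0], [0, 0, 0], [0, 0, 0]]}}

```text
clock: 47.78
ee_pos: [0.5542, -0.0528, 0.2731]
ee_rot: [-0.0, 0.688, 0.726, 0.0]
wrist_force: [1.1, -0.3, 0.6]
width: 0.0384
gripper_force: 0.0
```

Call:
{"op": "send_rows", "data": {"linear": [[0, 0.15, 0], [0, 0.35, 0], [0, 0.35, 0], [0, 0.35, 0], [0, 0.35, 0]], "rotation": [[0, 0, 0], [0, 0, 0], [0, 0, 0], [0, 0, 0], [0, 0, 0]]}}

```text
clock: 48.2
ee_pos: [0.5934, -0.0567, 0.2731]
ee_rot: [-0.0, 0.691, 0.723, -0.001]
wrist_force: [-0.6, -0.1, -0.5]
width: 0.0386
gripper_force: 0.0
```

```bash
python3 - <<'E'
from h import *
settle();print(read_state()['ee_pos']);c=cal('wrist');im=save('wrist','w17.png');h=cv2.cvtColor(im,cv2.COLOR_RGB2HSV)
u=proj(c,(.597,-.08,.1)).astype(int);print(u)
def fit(name,m,z,half):
    k=np.zeros_like(m);k[max(0,u[1]-half):u[1]+half,u[0]-half:u[0]+half]=1;m=m*k
    n,l,s,_=cv2.connectedComponentsWithStats(m);i=1+np.argmax(s[1:,4])
    cs=cv2.findContours((l==i).astype(np.uint8),cv2.RETR_EXTERNAL,cv2.CHAIN_APPROX_NONE)[0]
    (x,y),r=cv2.minEnclosingCircle(np.vstack(cs));print(name,round(x,1),round(y,1),round(r,1),s[i].tolist(),onz(c,(x,y),z).round(4))
fit('white',cv2.inRange(h,(0,0,130),(179,60,255)),.098,36)
fit('plate',cv2.inRange(h,(0,0,185),(179,40,255)),.01,110)
for kk,z in(('blue',.08),('green',.062),('red',.044),('black',.026)):fit(kk,cv2.inRange(h,*COL[kk]),z,60)
gray=cv2.cvtColor(im,cv2.COLOR_RGB2GRAY)
for r in range(u[1]-30,u[1]+31,4): print(' '.join('%3d'%v for v in gray[r,u[0]-36:u[0]+37:3]))
E
```

```text
[ 0.59340527 -0.05615438  0.27343815]
[257 198]
white 256.5 187.5 43.7 [221, 162, 72, 67, 2988] [ 0.5949 -0.0675  0.098 ]
plate 257.3 179.2 49.4 [208, 131, 99, 97, 5136] [ 0.5968 -0.0779  0.01  ]
blue 254.5 180.0 3.2 [252, 178, 6, 5, 19] [ 0.5924 -0.0633  0.08  ]
green 260.9 176.1 3.0 [258, 174, 6, 6, 16] [ 0.6001 -0.0622  0.062 ]
red 269.0 173.0 8.1 [262, 167, 15, 13, 71] [ 0.6108 -0.0615  0.044 ]
black 212.0 243.2 15.4 [205, 229, 15, 29, 282] [ 0.5358 -0.1713  0.026 ]
220 222 221 221 221 220 229  66  46  74  64  54  78  78  57  78  62 185 177 228 219 221 221 221 221
222 220 221 221 221 194  37  70  53  83  85  67  88  88  80  69  66  49  44  73 221 223 222 221 223
220 221 223 220 225 130  46  73  56  76  88  84  77  90  87  69  90  78  79 170 176 222 221 222 222
221 221 221 220  66  65  61  61  70  73  74  77 125 129  60  70  88  53  68  51  18 224 221 219 222
220 221 220 225 126  70  58  71  91 218 162 140 208 199 124 134 128  57  85  78 169 228 221 222 221
219 220 219 224  32  88  56 129  85 172 222 222 207 218 227 166 221  71  69  51  38 230 222 223 222
219 221 221 237  83  50 1
[... 274 characters left out ...]

221 221 226 129 132 131 165 220 136 136  75  79  79  79  79 142 135 215 215 225 223 221 221 221 222
219 221 235 131 132 129 123 110 205 149 113  73  76  76 108 140 201 189 185 221 220 220 221 221 220
191 221 180 130 132 131 131 193 128 203 140 148 149 150 140 206 206 207 220 219 220 222 220 222 226
157  77 201 128 130 132 130 131 131 155 197 181 181 174 140 227 221 222 222 220 222 221 223 184 178
152 162 137 100 132 130 129 132 132 132 129 127 191 221 222 220 222 220 222 222 223 194 163 173 179
153 163 159 162 143  93 117 133 130 204 192 225 221 220 222 218 220 225 190 182 167 168 167 174 179
152 160 159 157 160 162 162 156 149 136 143 135 195 174 155 177 172 174 175 174 170 167 170 176  57
```

From above, the white cog's hub is within about 5 mm of the plate centre, and the caddy hangs still, so I hand the job in.

```bash
python3 -c "
from h import *
print(read_state()['clock'],bot.finish_job())"
```

```text
the job is handed in; nothing more can be done
48.35 None
```

The five freewheels present (black, red, green, blue, white; no brass) are stacked largest to smallest on the plate, each within about 6 mm of its centre by my measurements, the caddy hangs still and upright on the hook, and the job was handed in at 48 s, though no verdict came back and I took no final measurement of the bystanders.

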